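# Load and lock the dumpling filler's nozzle carrier

## Robot

A 6-joint arm with a two-finger parallel gripper is mounted at the origin on the work surface. World frame = base frame: x ahead of the robot, y to its left, z up, the work surface at z = 0. Lengths are in m, angles in rad, forces in N, time in s.
With the tool pointing down it reaches from about 0.25 to 0.775 m from the base axis. Payload 4 kg.
Tool frame: the origin (TCP) lies midway between the tips of the shut fingers; the grasp point (between the pads) lies 19 mm behind it; z points along the fingers, y is the direction in which the jaws open and shut (so a half turn about z gives the same grasp; the last joint's range is limited). The gripper opens to 94 mm and grips with 3 to 60 N. Pads are 16 mm wide; open, the fingers measure 119 mm over their backs; the gripper's body (75 mm by 177 mm) begins 78 mm behind the grasp point.
Start: joints at [-1.246, 0.087, 1.371, -0, 1.684, -0.103], TCP at [0.228, -0.5, 0.206] pointing down, gripper open.
Joint ranges: [-3.1, 3.1], [-0.76, 2.03], [0.27, 2.55], [-1.08, 4.22], [0.17, 2.65], [-2.57, 2.57]. Speed limits (rad/s): [2.79, 2.79, 3.14, 3.14, 3.14, 3.14].

## Interface

Orientations are given as [roll, pitch, yaw] about the fixed x, y, z axes, in that order (R = Rz(yaw) Ry(pitch) Rx(roll)).
In Python, from bench import robot, cams gives the robot as it stands.
- The arm moves only by the tool step_arm, never from a script. Its argument "plan" is a list that holds one entry, the list of rows, each a list of 5 numbers: the shift along the world's x, y, z in mm, then the turn about the world's z in rad, then the opening in per cent of the stroke, from 0 (shut) to 100 (fully open). In form: [[[tx, ty, tz, turn, fingers], ...]]. A call has 1 to 8 rows; each row is the pose to reach, as a shift and turn from the pose commanded when the call began; what a row does not reach only later rows make up. A row lasts 1/12 s, in which the tool goes at most 41.7 mm and 7.16 degrees, less where a joint would pass 70% of its speed; a pose out of reach is approached as far as the arm can. A call with a gripper value outside its range is refused whole. The fingers move at their own pace and stop on an object; the grip force is fixed at half the most. Time passes only in rows, so rows that repeat a pose let the fingers close. It gives the time, the measured TCP pose, the force and the opening at its end, in the units of the state.
- robot.get_obs(): the state, without advancing time (a new reading comes with each control period).
- cams.snapshot(name): name is "scene" or "top"; returns a dict with "frame" (480x640x3 uint8, red, green, blue), "camera_matrix" (3x3 intrinsics, pixels), "origin" and "attitude" of the camera in the world. Camera axes: x right, y down, z forward; pixel columns grow to the right and rows downward; lengths in m; the calibration is good to about 2 mm. A picture is of the moment at which its call begins. There is no depth.
- robot.close_job(): hands the job in, once; it reports no verdict.
The state is a dict: "time": time; "joint_positions": joint angles; "qvel": joint speeds; "joint_torque": joint torques, N m; "tool_pos": TCP position; "ee_rot": TCP orientation; "wrist_force": force on the tool from outside, world axes, zero at the start; "wrist_torque": the same for the moment, N m; "width": finger opening in m.
Only numpy, scipy, OpenCV 4.12 (cv2) and the standard library are available. Lean on these libraries where they do the work, as an engineer would, in place of code of your own. Each camera call takes 0.05 s, during which the arm holds its last target. There are 200 camera calls.

## Task

Load the dumpling filler's nozzle carrier: set both prongs of the orange-handled pin spanner fully into the two holes of the lock collar and turn it anticlockwise as far as it goes to swing the yellow keeper bar off the pockets, then stand each nozzle with a green tag in a pocket of its own in the carrier's green row and each one with a red tag in a pocket of its own in the red reject tray. Once all are sorted, turn the collar clockwise to its stop with the spanner in the same way so that the bar closes over the pockets, and lay the spanner back in its blue rest with both prongs in the channel. Turn the collar only with the spanner, never with the fingers or arm, and leave the other things on the table where they are.

Things in the scene. Friction and masses are not known exactly. Their poses are not given: they have to be found in the camera images.
- nozzle_g0_mid (a point): GREEN-tagged filling nozzle, 50 mm tall, standing upright: a heavy round steel foot flange 46 mm across and 12 mm high, above it a plain round aluminium barrel 24 mm across (grip it there, in its upper half), topped by a 5 mm thick green tag disc 24 mm across with a small black dot; 130 g, low centre of mass. The point is at its centre, 25 mm above its underside; z up its axis. May be absent.
- nozzle_g1_mid (a point): GREEN-tagged filling nozzle, 50 mm tall, standing upright: a heavy round steel foot flange 46 mm across and 12 mm high, above it a plain round aluminium barrel 24 mm across (grip it there, in its upper half), topped by a 5 mm thick green tag disc 24 mm across with a small black dot; 130 g, low centre of mass. The point is at its centre, 25 mm above its underside; z up its axis. May be absent.
- nozzle_g2_mid (a point): GREEN-tagged filling nozzle, 50 mm tall, standing upright: a heavy round steel foot flange 46 mm across and 12 mm high, above it a plain round aluminium barrel 24 mm across (grip it there, in its upper half), topped by a 5 mm thick green tag disc 24 mm across with a small black dot; 130 g, low centre of mass. The point is at its centre, 25 mm above its underside; z up its axis. May be absent.
- nozzle_r0_mid (a point): RED-tagged filling nozzle, 50 mm tall, standing upright: a heavy round steel foot flange 46 mm across and 12 mm high, above it a plain round aluminium barrel 24 mm across (grip it there, in its upper half), topped by a 5 mm thick red tag disc 24 mm across with a small black dot; 130 g, low centre of mass. The point is at its centre, 25 mm above its underside; z up its axis. May be absent.
- nozzle_r1_mid (a point): RED-tagged filling nozzle, 50 mm tall, standing upright: a heavy round steel foot flange 46 mm across and 12 mm high, above it a plain round aluminium barrel 24 mm across (grip it there, in its upper half), topped by a 5 mm thick red tag disc 24 mm across with a small black dot; 130 g, low centre of mass. The point is at its centre, 25 mm above its underside; z up its axis. May be absent.
- nozzle_r2_mid (a point): RED-tagged filling nozzle, 50 mm tall, standing upright: a heavy round steel foot flange 46 mm across and 12 mm high, above it a plain round aluminium barrel 24 mm across (grip it there, in its upper half), topped by a 5 mm thick red tag disc 24 mm across with a small black dot; 130 g, low centre of mass. The point is at its centre, 25 mm above its underside; z up its axis. May be absent.
- pocket0 (a point): pocket 0 of the nozzle carrier's green row of three: open-topped, about 54 mm by 55 mm inside, walls 17 mm above its floor. The point is the centre of the pocket's floor, 5 mm above the table; the row runs along y (pockets 58 mm apart), x is across the row. y points along the row towards the collar.
- pocket1 (a point): pocket 1 of the nozzle carrier's green row of three: open-topped, about 54 mm by 55 mm inside, walls 17 mm above its floor. The point is the centre of the pocket's floor, 5 mm above the table; the row runs along y (pockets 58 mm apart), x is across the row. y points along the row towards the collar.
- pocket2 (a point): pocket 2 of the nozzle carrier's green row of three: open-topped, about 54 mm by 55 mm inside, walls 17 mm above its floor. The point is the centre of the pocket's floor, 5 mm above the table; the row runs along y (pockets 58 mm apart), x is across the row. y points along the row towards the collar.
- reject0 (a point): pocket 0 of the red reject tray, a row of three: open-topped, about 55 mm by 54 mm inside, walls 17 mm above its floor. The point is the centre of the pocket's floor, 3 mm above the table; the row runs along x (pockets 58 mm apart), y is across the row.
- reject1 (a point): pocket 1 of the red reject tray, a row of three: open-topped, about 55 mm by 54 mm inside, walls 17 mm above its floor. The point is the centre of the pocket's floor, 3 mm above the table; the row runs along x (pockets 58 mm apart), y is across the row.
- reject2 (a point): pocket 2 of the red reject tray, a row of three: open-topped, about 55 mm by 54 mm inside, walls 17 mm above its floor. The point is the centre of the pocket's floor, 3 mm above the table; the row runs along x (pockets 58 mm apart), y is across the row.
- collar (a joint): turn of the lock collar, rad: grows as it turns clockwise seen from above; 0 at the open hard stop (keeper bar swung clear of the pockets), 1.30 at the closed hard stop with the bar fully over the row of pockets; starts at 1.15 to 1.30. Stays where it is left (stiff, about 0.12 N m).
- collar_top (a point): centre of the lock collar's flat top face, 86 mm above the table: a brass ring 88 mm across and 24 mm thick on a steel pedestal at the end of the carrier, axis vertical. A yellow keeper bar (30 mm wide, reaching 250 mm from the axis, its underside 66 mm above the table, so it passes over standing nozzles) is fixed to it and swings with it. The collar is only turned with the spanner, not by hand. z up; x along the line of the two holes.
- hole_a (a point): mouth of one of the collar's two round prong holes in its top face, 12 mm across, 13 mm deep, 28 mm from the collar's axis; the other one lies straight opposite, 28 mm on the other side of the axis (56 mm apart). z up.
- spanner_grip (a point): centre of the pin spanner's grip: an upright orange paddle 14 mm thick (x), 40 mm long (y), 46 mm tall (8 to 54 mm above the underside of the yoke). z up. Whole spanner 160 g.
- spanner_face (a point): same spanner: centre of the underside of its dark steel yoke (30 mm in x, 76 mm in y, 8 mm thick), 31 mm below the grip centre. Two 8 mm prongs with tapered tips point down from it, 10 mm long, at 28 mm to either side along y. Fully engaged, the underside lies on the collar's top face.
- rest_seat (a point): the blue spanner rest, a channel open at both ends: two rails 90 mm long along y with a slot 18 mm wide between them. The yoke's underside lies on the rails with both prongs hanging in the slot. The point is the centre of the rails' top, 14 mm above the table; spanner's y along this y, either way round.
- bowl: bystander: small steel bowl, to be left alone; origin at its underside
- spoon: bystander: steel spoon, to be left alone; origin at its underside
- mug: bystander: blue mug, to be left alone; origin at its underside
- jar: bystander: amber jar with a white lid, to be left alone; origin at its underside
- sauce: bystander: small amber sauce pot with a red cap, to be left alone; origin at its underside
- rolling_pin: bystander: wooden rolling pin, to be left alone; origin at its underside

How it is judged:
By the outcome, as a careful person would: the job done as asked, in the order asked, and still so for the second after the job is handed in, with the robot touching nothing.
Of nozzle_g0, nozzle_r0, nozzle_g1, nozzle_r1, nozzle_g2, nozzle_r2 only 4 to 6 are there at a start; the rules pass over those that are not, and their reading is None.
At some moment in a run one of nozzle_g0, nozzle_r0, nozzle_g1, nozzle_r1, nozzle_g2, nozzle_r2 may be knocked a few centimetres aside while the robot is not near it.
It also fails if it takes over 210 s, if anything falls off the work surface, if the arm or the gripper's body presses on something with over 40 N, if the wrist force passes 120 N, or if a joint passes its speed limit or range.

## Working session

There is one attempt and no reset: what is moved stays moved. The work goes in short steps, Python scripts to look and compute and a tool call to move; the robot and the scene stay as the last step left them, time stands still between calls to the robot, and variables do not carry over. Pictures are saved under pics/ and viewed, about 12 in all and at most 16, crops included, and the job is handed in when it is done.

Besides the shell and the picture viewer there is one more tool, called after "Call:" as name(argument=value, ...) on one line, values as JSON. step_arm: Moves the arm, as the interface text tells. Its arguments: {"type":"object","properties":{"plan":{"type":"array"}},"required":["plan"]}

```bash
ls; mkdir -p pics; cat > h.py <<'E'
import numpy as np, cv2
from bench import robot, cams
from scipy.spatial.transform import Rotation as R
def snap(n):
    s=cams.snapshot(n); return s
def rot(s):
    a=np.array(s["attitude"],float)
    return a if a.shape==(3,3) else R.from_euler('xyz',a).as_matrix()
def px2w(s,uv,z):
    uv=np.atleast_2d(np.array(uv,float)); K=np.array(s["camera_matrix"]); o=np.array(s["origin"])
    d=(rot(s)@np.linalg.inv(K)@np.c_[uv,np.ones(len(uv))].T).T
    return o+d*((z-o[2])/d[:,2])[:,None]
def w2px(s,p):
    p=np.atleast_2d(np.array(p,float)); c=(p-np.array(s["origin"]))@rot(s)
    q=c@np.array(s["camera_matrix"]).T; return q[:,:2]/q[:,2:]
def save(s,name,crop=None,scale=1):
    f=s["frame"][:,:,::-1]
    if crop: f=f[crop[1]:crop[3],crop[0]:crop[2]]
    if scale!=1: f=cv2.resize(f,None,fx=scale,fy=scale,interpolation=cv2.INTER_CUBIC)
    cv2.imwrite("pics/"+name,f)
E
python3 - <<'E'
from h import *
for n in("top","scene"):
    s=snap(n); save(s,n+"0.png"); np.savez(n+"0.npz",**s); print(n,s["origin"],s["attitude"],s["camera_matrix"])
print(robot.get_obs())
E
```

```text
pics
top [0.43205244 0.06743406 1.26849262] [-3.05430337 -0.0166225  -1.55550743] [[482.44528581   0.         318.07167602]
 [  0.         482.44528581 240.67162059]
 [  0.           0.           1.        ]]
scene [1.14447392 0.05686223 0.69380956] [-2.37460608  0.01052516  1.53979893] [[438.48921783   0.         315.71562769]
 [  0.         438.48921783 236.86910332]
 [  0.           0.           1.        ]]
{'time': 0.1, 'joint_positions': array([-1.24610535e+00,  8.78748706e-02,  1.37210904e+00, -4.62633982e-05,
        1.68360759e+00, -1.03065958e-01]), 'qvel': array([-0.00096307,  0.00058657, -0.0021673 , -0.00208749,  0.00058453,
       -0.00048543]), 'joint_torque': array([ 2.53197650e-03, -3.41253626e+01, -3.03301013e+01,  7.21906219e-02,
        3.04615754e-02, -1.06202287e-04]), 'tool_pos': array([ 0.22799337, -0.49996466,  0.20442163]), 'ee_rot': array([-3.13959968e+00, -1.59912746e-04,  4.27751610e-01]), 'wrist_force': array([ 0.25284513,  0.37404963, -0.7513647 ]), 'wrist_torque': array([-0.02043175, -0.01568606, -0.04314805]), 'width': 0.09402809029413957}
```

View pics/top0.png

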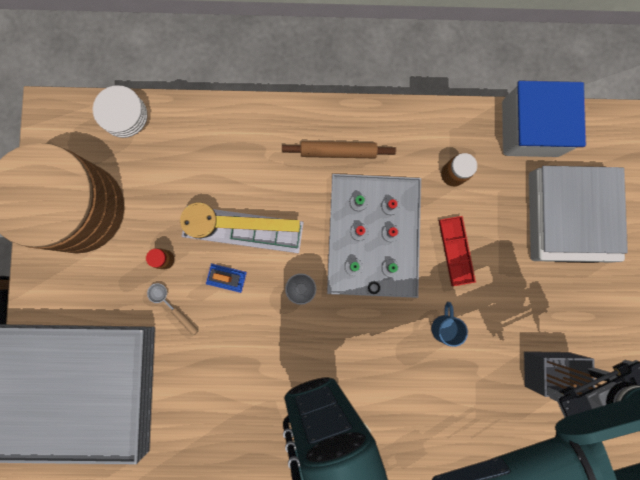

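View pics/scene0.png

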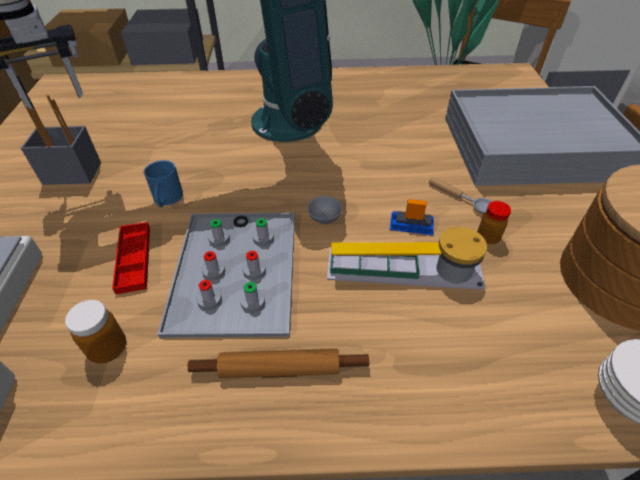

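The top view shows the collar at about (198,220) with the keeper bar closed over the green row. The spanner is in its rest at (226,278), the tray holds 6 nozzles (3 green, 3 red), and the red reject tray is at (457,250). The scene view agrees.

```bash
python3 - <<'E'
from h import *
T=snap("top");S=snap("scene")
a=cv2.resize(T["frame"][190:305,130:310,::-1],None,fx=4.4,fy=4.4,interpolation=cv2.INTER_CUBIC)[:300*2]
cv2.imwrite("pics/topc.png",a[:600,:800])
save(S,"scenec.png",(320,170,520,300),4)
def blobs(s,m,amin):
    n,l,st,c=cv2.connectedComponentsWithStats(m.astype(np.uint8))
    return [(st[i,4],c[i],l==i) for i in range(1,n) if st[i,4]>=amin]
for nm,s in(("top",T),("scene",S)):
    h=cv2.cvtColor(s["frame"],cv2.COLOR_RGB2HSV); H,Sa,V=[h[:,:,i].astype(int) for i in range(3)]
    print(nm)
    for k,m,z in(("red",((H<8)|(H>172))&(Sa>150)&(V>100),0.05),("green",(H>50)&(H<85)&(Sa>120)&(V>70),.05),("orange",(H>8)&(H<16)&(Sa>200)&(V>150),.06),("blue",(H>105)&(H<125)&(Sa>180)&(V>80),.014),("yellow",(H>20)&(H<32)&(Sa>200)&(V>150),.072),("brass",(H>15)&(H<25)&(Sa>120)&(Sa<225)&(V>120),.086)):
        for A,c,mm in blobs(s,m,20):
            if k=="brass" and A<300: continue
            (cx,cy),(w,hh),an=cv2.minAreaRect(np.argwhere(mm)[:,::-1].astype(np.float32))
            print(k,A,c.round(1),"rect",np.round([cx,cy,w,hh,an],1),"w",px2w(s,c,z)[0].round(4)[:2])
E
```

```text
top
red 53 [392.2 203.5] rect [392.  203.5   7.    8.   90. ] w [ 0.6375 -0.1394]
red 1442 [456.4 250.1] rect [457.3 250.5  68.2  23.5  78.7] w [ 0.5209 -0.3033]
red 55 [360. 230.] rect [360.  230.    7.1   7.1  45. ] w [ 0.568  -0.0574]
red 52 [392.6 231.5] rect [392.5 231.5   7.    7.   90. ] w [ 0.5656 -0.1407]
red 292 [155.3 257.7] rect [155.  257.5  19.   18.   90. ] w [0.4893 0.4574]
green 44 [359.6 199.5] rect [359.5 199.5   6.7   6.7  26.6] w [ 0.6466 -0.0557]
green 44 [354.4 266.2] rect [354.5 266.5   7.    7.   90. ] w [ 0.4757 -0.044 ]
green 49 [392.5 267.5] rect [392.5 267.5   7.    7.   90. ] w [ 0.474  -0.1405]
blue 4053 [550.9 113.6] rect [551.  113.5  63.   66.   90. ] w [ 0.8964 -0.5737]
blue 202 [228.4 277.8] rect [225.9 277.9  33.2  18.7  14. ] w [0.4419 0.2786]
brass 1924 [227.4 221.4] rect [238.6 226.9 118.4  35.   10.1] w [0.5797 0.2732]
scene
red 339 [499.1 209.5] rect [499. 210.  18.  22.  90.] w [0.4584 0.4669]
red 1821 [131.5 259.1] rect [129.4 257.5  33.2  71.9   1.7] w [ 0.5696 -0.2925]
red 81 [251.4 255.1] rect [251.5 255.    8.   11.   90. ] w [ 0.5686 -
[... 255 characters left out ...]
480.2   4.8] rect [479.9   4.7   5.8  13.   26.6] w [-0.7745  0.7872]
green 331 [481.4  26.3] rect [482.7  22.1  10.3  47.9  26.6] w [-0.5492  0.7257]
green 25 [475.   18.6] rect [474.5  19.3   2.8  11.7  23.2] w [-0.6268  0.7237]
green 74 [215.1 223. ] rect [215. 223.   8.  10.  90.] w [ 0.4745 -0.1416]
green 74 [261.  222.1] rect [261. 222.   8.  10.  90.] w [ 0.476  -0.0447]
green 105 [249.7 287.1] rect [249.5 287.   10.   11.   90. ] w [ 0.6473 -0.056 ]
blue 382 [409.8 226.3] rect [412.  222.9  42.3  17.4   7.3] w [0.4656 0.2777]
yellow 1210 [385.6 247.9] rect [385.5 248.   12.  109.   90. ] w [0.5802 0.202 ]
brass 1504 [451.3 242.7] rect [408.2 238.  159.2  34.7   4.8] w [0.5844 0.3246]
```

View pics/topc.png

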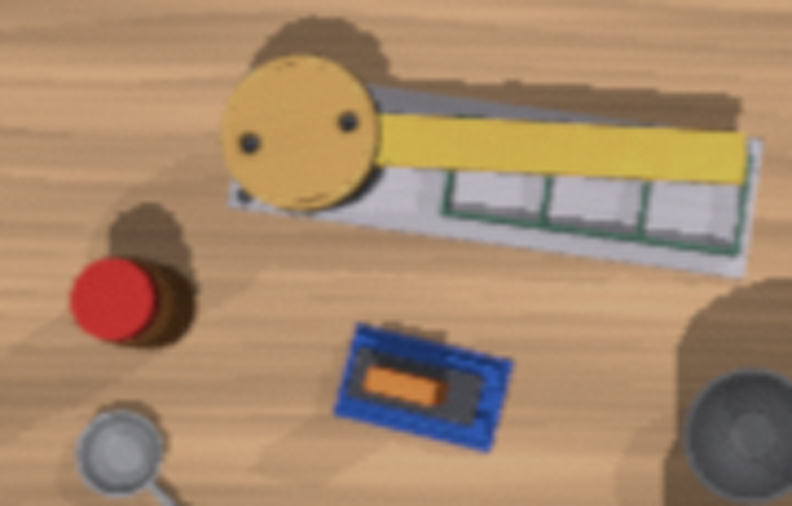

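View pics/scenec.png

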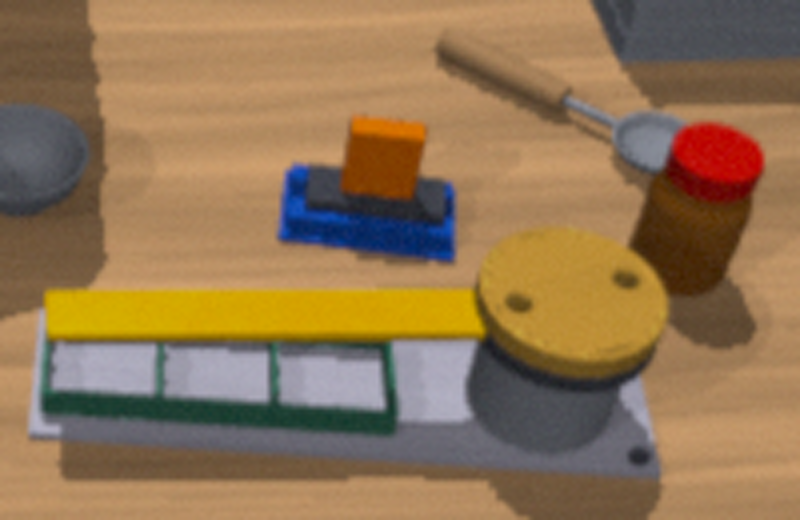

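The crops show both holes clearly: about (250,143) and (348,121) in the top crop, and (518,302) and (627,279) in the scene crop. The spanner is seated in its rest with the grip upright. Next I'll measure precisely.

```bash
cat > m.py <<'E'
from h import *
def comps(m,amin):
    n,l,st,c=cv2.connectedComponentsWithStats(m.astype(np.uint8))
    return [(st[i,4],c[i],l==i) for i in range(1,n) if st[i,4]>=amin]
def hsv(s,box,f=4):
    c=cv2.resize(s["frame"][box[1]:box[3],box[0]:box[2]],None,fx=f,fy=f,interpolation=cv2.INTER_CUBIC)
    h=cv2.cvtColor(c,cv2.COLOR_RGB2HSV).astype(int); return h[:,:,0],h[:,:,1],h[:,:,2]
def full(c,box,f=4): return (np.array(c)+.5)/f-.5+np.array(box[:2])
E
python3 - <<'E'
from m import *
for nm,boxes in(("top",dict(collar=(175,198,222,242),sp=(200,255,255,300),car=(225,220,312,256),rej=(435,205,480,295))),("scene",dict(collar=(436,222,490,270),sp=(385,190,440,240),car=(325,250,425,282),rej=(105,215,160,300)))):
    s=dict(np.load(nm+"0.npz")); print("==",nm)
    b=boxes["collar"];H,S,V=hsv(s,b)
    br=(H>12)&(H<24)&(S>100)&(V>130)
    A,c,mm=max(comps(br,100),key=lambda t:t[0]); cnt=max(cv2.findContours(mm.astype(np.uint8),0,1)[0],key=len)
    fill=cv2.drawContours(np.zeros(mm.shape,np.uint8),[cv2.convexHull(cnt)],-1,1,-1)
    fill=cv2.erode(fill,np.ones((17,17)))
    for A,c,_ in comps((fill>0)&(V<110),20): print("hole",A,full(c,b).round(2),px2w(s,full(c,b),.086)[0].round(4))
    b=boxes["sp"];H,S,V=hsv(s,b)
    for k,m,z in(("orange",(H<18)&(H>6)&(S>170)&(V>70),.068),("oranget",(H<18)&(H>6)&(S>170)&(V>180),.068),("yoke",(S<90)&(V<90),.022),("blue",(H>100)&(H<128)&(S>130),.014)):
        for A,c,mm in comps(m,100):
            r=cv2.minAreaRect(np.argwhere(mm)[:,::-1].astype(np.float32)); p=px2w(s,full(cv2.boxPoints(r),b),z)[:,:2]
            e=p[1]-p[0],p[2]-p[1]; L=max(e,key=lambda v:np.hypot(*v))
            print(k,A,"cen",px2w(s,full(c,b),z)[0,:2].round(4),"rectc",p.mean(0).round(4),"len",np.round([np.hypot(*v) for v in e],4),"ang_from_y",round(np.degrees(np.arctan2(-L[0],L[1])),1))
    b=boxes["car"];H,S,V=hsv(s,b)
    for A,c,mm in comps((H>55)&(H<95)&(S>60),100):
        r=cv2.minAreaRect(np.argwhere(mm)[:,::-1].astype(np.float32));print("carr",A,px2w(s,full(cv2.boxPoints(r),b),.022)[:,:2].round(4).tolist())
    b=boxes["rej"];H,S,V=hsv(s,b)
    for A,c,mm in comps(((H<10)|(H>170))&(S>120),400):
        r=cv2.minAreaRect(np.argwhere(mm)[:,::-1].astype(np.float32));print("rej",A,full(cv2.boxPoints(r),b).round(1).tolist(),px2w(s,full(cv2.boxPoints(r),b),.020)[:,:2].round(4).tolist())
T=dict(np.load("top0.npz"));S=dict(np.load("scene0.npz"))
a=cv2.resize(T["frame"][205:295,430:490,::-1],None,fx=6,fy=6,interpolation=cv2.INTER_CUBIC)
c=cv2.resize(S["frame"][215:300,105:165,::-1],None,fx=6,fy=6,interpolation=cv2.INTER_CUBIC)
cv2.imwrite("pics/rej.png",np.hstack([a[:510],c[:510]]))
E
```

```text
== top
hole 185 [208.68 217.38] [0.5889 0.3195 0.086 ]
hole 210 [186.23 222.24] [0.5759 0.3741 0.086 ]
orange 987 cen [0.4433 0.2848] rectc [0.4428 0.2856] len [0.0124 0.0418] ang_from_y 167.6
oranget 685 cen [0.4435 0.2886] rectc [0.4427 0.2884] len [0.0109 0.0362] ang_from_y 166.9
yoke 2733 cen [0.4427 0.2837] rectc [0.4429 0.2889] len [0.0285 0.0752] ang_from_y 167.3
blue 5889 cen [0.4411 0.281 ] rectc [0.442  0.2857] len [0.0525 0.0932] ang_from_y 167.4
carr 137 [[0.5383, 0.223], [0.5454, 0.2218], [0.5413, 0.1994], [0.5342, 0.2007]]
rej 27787 [[437.5, 218.8], [463.0, 213.9], [476.3, 282.3], [450.8, 287.3]] [[0.6043, -0.2637], [0.6185, -0.331], [0.4401, -0.3634], [0.4264, -0.2969]]
== scene
hole 216 [478.92 230.76] [0.5553 0.3856 0.086 ]
hole 174 [476.11 239.73] [0.5788 0.3734 0.086 ]
hole 529 [443.17 251.17] [0.6053 0.3042 0.086 ]
hole 160 [449.26 245.64] [0.5919 0.3189 0.086 ]
hole 998 [476.16 261.12] [0.6319 0.3583 0.086 ]
orange 5749 cen [0.468  0.2812] rectc [0.4675 0.2815] len [0.063  0.0413] ang_from_y 75.2
oranget 1191 cen [0.4447 0.2887] rectc [0.4447 0.2883] len [0.0142 0.0389] ang_from_y -12.3
yoke 3407 cen [0.4514 0.2874] rectc [0.4484 0.2881] len [0.0331 0.0754] ang_from_y -11.9
yoke 184 cen [0.4949 0.2865] rectc [0.4949 0.286 ] len [0.0024 0.0397] ang_from_y -12.4
blue 7120 cen [0.4646 0.279 ] rectc [0.4541 0.2844] len [0.0602 0.0963] ang_from_y -13.0
carr 9236 [[0.5514, 0.0976], [0.5587, 0.2777], [0.6173, 0.2663], [0.6105, 0.0944]]
rej 36416 [[110.9, 293.6], [115.4, 219.2], [150.5, 221.3], [146.1, 295.7]] [[0.6294, -0.3255], [0.4219, -0.376], [0.4321, -0.2955], [0.637, -0.2569]]
```

View pics/rej.png

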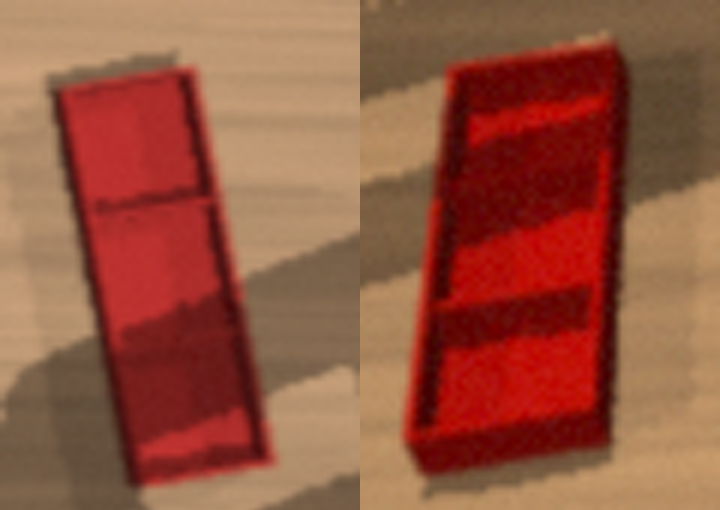

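Call:
step_arm(plan=[[[60, 100, 50, 0.2, 50], [60, 100, 50, 0.2, 50], [60, 100, 50, 0.2, 50], [60, 100, 50, 0.2, 50]]])

```text
time: 0.53
tool_pos: [0.2915, -0.3973, 0.2599]
ee_rot: [3.135, -0.002, 0.634]
wrist_force: [-0.0, -0.3, 1.0]
width: 0.0712
```

```bash
python3 -c "
from bench import robot
o=robot.get_obs();print(o['time'],o['joint_positions'].round(3),o['tool_pos'].round(4),o['ee_rot'].round(3),o['width'])"
```

```text
0.5333 [-1.055 -0.05   1.403  0.003  1.782 -0.117] [ 0.2915 -0.3973  0.2599] [ 3.135e+00 -2.000e-03  6.340e-01] 0.07116304318664556
```

Call:
step_arm(plan=[[[55, 250, -20, 0.25, 60], [55, 250, -20, 0.25, 60], [55, 250, -20, 0.25, 60], [55, 250, -20, 0.25, 60], [55, 250, -20, 0.25, 60], [55, 250, -20, 0.25, 60], [55, 250, -20, 0.25, 60], [55, 250, -20, 0.25, 60]]])

```text
time: 1.2
tool_pos: [0.3434, -0.1487, 0.2353]
ee_rot: [3.141, 0.0, 0.883]
wrist_force: [-1.1, -0.2, 0.1]
width: 0.0564
```

Call:
step_arm(plan=[[[50, 250, -20, 0.25, 60], [50, 250, -20, 0.25, 60], [50, 250, -20, 0.25, 60], [50, 250, -20, 0.25, 60], [50, 250, -20, 0.25, 60], [50, 250, -20, 0.25, 60], [50, 250, -20, 0.25, 60], [50, 250, -20, 0.25, 60]]])

```text
time: 1.87
tool_pos: [0.3937, 0.1, 0.2147]
ee_rot: [-3.141, 0.002, 1.131]
wrist_force: [-0.1, -1.1, -0.5]
width: 0.0563
```

Call:
step_arm(plan=[[[50, 189, -60, 0.223, 60], [50, 189, -60, 0.223, 60], [50, 189, -60, 0.223, 60], [50, 189, -60, 0.223, 60], [50, 189, -60, 0.223, 60], [50, 189, -60, 0.223, 60], [50, 189, -60, 0.223, 60], [50, 189, -60, 0.223, 60]]])

```text
time: 2.53
tool_pos: [0.4445, 0.2861, 0.1555]
ee_rot: [3.141, 0.001, 1.348]
wrist_force: [0.0, -0.1, 0.9]
width: 0.0564
```

```bash
cat > obs.py <<'E'
from bench import robot
o=robot.get_obs();print(round(o['time'],2),'q',o['joint_positions'].round(3),'tcp',o['tool_pos'].round(4),'rpy',o['ee_rot'].round(3),'w',round(o['width'],4),'F',o['wrist_force'].round(1),'M',o['wrist_torque'].round(2))
E
python3 obs.py
```

```text
2.53 q [ 4.660e-01  5.500e-02  1.504e+00 -1.000e-03  1.583e+00  6.880e-01] tcp [0.4445 0.2861 0.1555] rpy [3.141e+00 1.000e-03 1.348e+00] w 0.0564 F [ 0.  -0.1  0.9] M [-0.07  0.    0.07]
```

Call:
step_arm(plan=[[[0, 0, -80, 0, 60], [0, 0, -80, 0, 60], [0, 0, -80, 0, 60], [0, 0, -80, 0, 60], [0, 0, -80, 0, 60]]])

```text
time: 2.95
tool_pos: [0.445, 0.2879, 0.0784]
ee_rot: [3.138, -0.002, 1.349]
wrist_force: [-0.6, -0.2, 0.5]
width: 0.0562
```

```bash
python3 obs.py; python3 - <<'E'
from h import *
s=snap("scene"); save(s,"s1.png",(330,100,530,250),4)
E
```

```text
2.95 q [ 0.467  0.1    1.612 -0.     1.425  0.69 ] tcp [0.445  0.2879 0.0784] rpy [ 3.138e+00 -2.000e-03  1.349e+00] w 0.0562 F [-0.6 -0.2  0.5] M [-0.01 -0.05 -0.02]
```

View pics/s1.png

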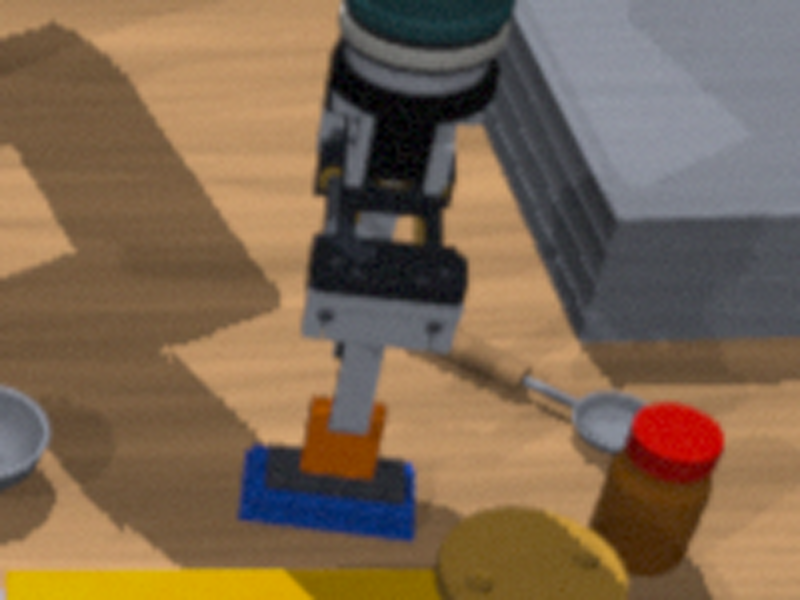

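The finger is centred on the orange grip at about (345,430) in the crop, so I'm descending and gripping.

Call:
step_arm(plan=[[[0, 0, -46, 0, 60], [0, 0, -46, 0, 60], [0, 0, -46, 0, 60], [0, 0, -46, 0, 60]]])

```text
time: 3.33
tool_pos: [0.4441, 0.2889, 0.0314]
ee_rot: [3.14, -0.001, 1.351]
wrist_force: [1.5, 0.4, 0.6]
width: 0.0563
```

Call:
step_arm(plan=[[[0, 0, 0, 0, 0], [0, 0, 0, 0, 0], [0, 0, 0, 0, 0], [0, 0, 0, 0, 0], [0, 0, 0, 0, 0], [0, 0, 0, 0, 0], [0, 0, 0, 0, 0], [0, 0, 0, 0, 0]]])

```text
time: 4.0
tool_pos: [0.4431, 0.2886, 0.0296]
ee_rot: [-3.142, 0.0, 1.351]
wrist_force: [-0.9, -0.3, 0.8]
width: 0.014
```

```bash
python3 obs.py; python3 - <<'E'
from m import *
s=snap("scene"); b=(385,190,440,240)
for q in (dict(np.load("scene0.npz")),s):
    H,S,V=hsv(q,b)
    for A,c,mm in comps((S<90)&(V<90),600): 
        r=cv2.minAreaRect(np.argwhere(mm)[:,::-1].astype(np.float32)); print("yoke",A,full(r[0],b).round(2),np.round(r[1:][0],1),px2w(q,full(r[0],b),.02)[0].round(4))
E
```

```text
4.0 q [ 0.47   0.144  1.667 -0.     1.331  0.69 ] tcp [0.4431 0.2886 0.0296] rpy [-3.142  0.     1.351] w 0.014 F [-0.9 -0.3  0.8] M [-0.02 -0.05  0.08]
yoke 3407 [413.71 218.19] [137.5  40.4] [0.4465 0.2889 0.02  ]
yoke 3082 [421.88 193.25] [ 29. 140.] [0.363  0.3238 0.02  ]
yoke 3435 [412.85 218.07] [145.3  41.8] [0.446  0.2871 0.02  ]
```

Call:
step_arm(plan=[[[0, 0, 40, 0, 0], [0, 0, 80, 0, 0], [0, 0, 105, 0, 0], [35, 15, 105, 0.12, 0], [70, 29, 105, 0.24, 0], [105, 44, 105, 0.36, 0], [140, 58, 105, 0.455, 0], [140, 58, 105, 0.455, 0]]])

```text
time: 4.72
tool_pos: [0.5877, 0.3474, 0.1284]
ee_rot: [-3.138, 0.001, 1.807]
wrist_force: [-0.7, -0.4, -3.5]
width: 0.0139
```

Call:
step_arm(plan=[[[0, 0, -5, 0, 0], [0, 0, -5, 0, 0], [0, 0, -5, 0, 0], [0, 0, -5, 0, 0]]])

```text
time: 5.05
tool_pos: [0.5822, 0.3464, 0.1305]
ee_rot: [3.141, -0.0, 1.806]
wrist_force: [0.0, 0.6, -2.3]
width: 0.0139
```

```bash
python3 obs.py; python3 - <<'E'
from h import *
s=snap("scene"); save(s,"s2.png",(410,150,510,290),4); np.savez("s2.npz",**s)
t=snap("top"); cv2.imwrite("pics/t2c.png",0*t["frame"][:2,:2]); 
a=cv2.resize(s["frame"][170:290,415:505,::-1],None,fx=5,fy=5,interpolation=cv2.INTER_CUBIC)
b=cv2.resize(t["frame"][180:265,160:225,::-1],None,fx=5,fy=5,interpolation=cv2.INTER_CUBIC)
o=np.zeros((600,800,3),np.uint8); o[:600,:450]=a; o[:425,460:785]=b; cv2.imwrite("pics/s2.png",o)
E
```

```text
5.05 q [0.453 0.394 1.148 0.    1.599 0.218] tcp [0.5822 0.3464 0.1305] rpy [ 3.141 -0.     1.806] w 0.0139 F [ 0.   0.6 -2.3] M [-0.04 -0.04 -0.  ]
```

View pics/s2.png

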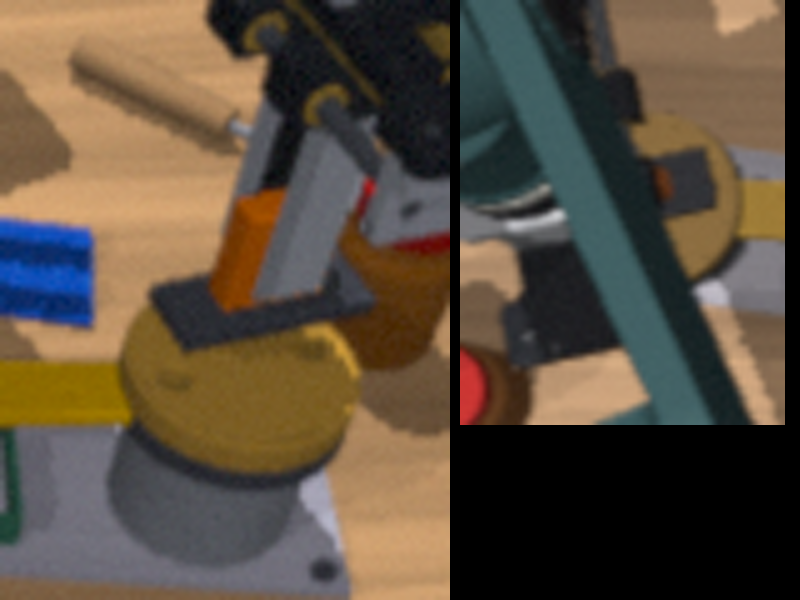

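The yoke hovers over the collar. Its front lower edge runs from about (187,350) to (373,302) in the crop, and the holes show at (175,380) and (315,347). I'll compare these with the predicted projection.

```bash
python3 - <<'E'
from m import *
s=dict(np.load("s2.npz")); c=np.array([.5822,.3464]); 
uv=np.array([[187,350],[373,302]])/5-.4+np.array([415,170])
for th in(.235,):
    Rz=np.array([[np.cos(th),-np.sin(th)],[np.sin(th),np.cos(th)]])
    P=[np.r_[c+Rz@[.015,-.038],.1145],np.r_[c+Rz@[.015,.038],.1145]]
    print("pred",w2px(s,P).round(1).tolist(),"seen",uv.round(1).tolist(),"seen w",px2w(s,uv,.1145)[:,:2].round(4).tolist(),"pred w",np.round(P,4).tolist())
# same with yoke dark mask
b=(430,215,500,255);H,S,V=hsv(s,b)
for A,cc,mm in comps((S<110)&(V<80),800):
    r=cv2.minAreaRect(np.argwhere(mm)[:,::-1].astype(np.float32)); print(A,full(cv2.boxPoints(r),b).round(1).tolist())
b=(436,222,490,270);H,S,V=hsv(s,b)
for A,cc,mm in comps((V<85)&(H<30)&(S>100),30): print("hole?",A,full(cc,b).round(2),px2w(s,full(cc,b),.086)[0].round(4))
E
```

```text
pred [[451.1, 240.6], [488.7, 232.4]] seen [[452.0, 239.6], [489.2, 230.0]] seen w [[0.6032, 0.3152], [0.5817, 0.3897]] pred w [[0.6056, 0.3129, 0.1145], [0.5879, 0.3868, 0.1145]]
5809 [[444.4, 227.2], [487.2, 217.8], [490.2, 231.6], [447.4, 241.0]]
hole? 121 [487.16 224.98] [0.5401 0.4063 0.086 ]
hole? 108 [459.51 229.47] [0.5502 0.3491 0.086 ]
hole? 301 [459.34 236.64] [0.5694 0.3438 0.086 ]
hole? 892 [486.64 236.45] [0.5711 0.3959 0.086 ]
hole? 223 [449.08 258.28] [0.6232 0.3109 0.086 ]
hole? 132 [477.28 261.27] [0.6324 0.3602 0.086 ]
```

Call:
step_arm(plan=[[[0, 0, -8, 0, 0], [0, 0, -14, 0, 0], [0, 0, -18, 0, 0], [0, 0, -20, 0, 0], [0, 0, -22, 0, 0], [0, 0, -22, 0, 0], [0, 0, -22, 0, 0]]])

```text
time: 5.73
tool_pos: [0.5832, 0.3465, 0.1073]
ee_rot: [-3.141, 0.0, 1.806]
wrist_force: [0.3, -0.2, -1.1]
width: 0.014
```

```bash
python3 obs.py
```

```text
5.73 q [ 0.453  0.407  1.177 -0.     1.558  0.218] tcp [0.5832 0.3465 0.1073] rpy [-3.141  0.     1.806] w 0.014 F [ 0.3 -0.2 -1.1] M [-0.   -0.08 -0.03]
```

Call:
step_arm(plan=[[[0, 0, -3, 0, 0], [0, 0, -5, 0, 0], [0, 0, -7, 0, 0], [0, 0, -7, 0, 0], [0, 0, -7, 0, 0]]])

```text
time: 6.15
tool_pos: [0.5834, 0.3466, 0.1016]
ee_rot: [3.14, -0.0, 1.806]
wrist_force: [-2.1, 0.3, 3.0]
width: 0.0138
```

```bash
python3 obs.py
```

```text
6.15 q [ 0.453  0.409  1.185 -0.     1.546  0.218] tcp [0.5834 0.3466 0.1016] rpy [ 3.14  -0.     1.806] w 0.0138 F [-2.1  0.3  3. ] M [-0.21  0.16  0.01]
```

Call:
step_arm(plan=[[[0, 0, 0, 0.06, 0], [0, 0, 0, 0.13, 0], [0, 0, 0, 0.2, 0], [0, 0, 0, 0.27, 0], [0, 0, 0, 0.34, 0], [0, 0, 0, 0.41, 0], [0, 0, 0, 0.48, 0], [0, 0, 0, 0.55, 0]]])

```text
time: 6.82
tool_pos: [0.5842, 0.3473, 0.1017]
ee_rot: [3.138, 0.001, 2.359]
wrist_force: [0.7, 0.3, 2.0]
width: 0.0136
```

```bash
python3 obs.py
```

```text
6.82 q [ 4.530e-01  4.090e-01  1.185e+00  1.000e-03  1.544e+00 -3.350e-01] tcp [0.5842 0.3473 0.1017] rpy [3.138e+00 1.000e-03 2.359e+00] w 0.0136 F [0.7 0.3 2. ] M [ 0.18 -0.3  -0.12]
```

Call:
step_arm(plan=[[[0, 0, 0, 0.07, 0], [0, 0, 0, 0.14, 0], [0, 0, 0, 0.21, 0], [0, 0, 0, 0.28, 0], [0, 0, 0, 0.35, 0], [0, 0, 0, 0.42, 0], [0, 0, 0, 0.49, 0], [0, 0, 0, 0.52, 0]]])

```text
time: 7.48
tool_pos: [0.5845, 0.3478, 0.1017]
ee_rot: [3.138, 0.003, 2.878]
wrist_force: [2.0, 1.5, 2.1]
width: 0.0138
```

```bash
python3 obs.py; python3 - <<'E'
from h import *
s=snap("scene"); save(s,"s3.png",(340,120,520,290),4)
s=snap("top"); save(s,"t3.png",(130,100,330,300),3)
E
```

```text
7.48 q [ 4.530e-01  4.090e-01  1.184e+00  1.000e-03  1.543e+00 -8.550e-01] tcp [0.5845 0.3478 0.1017] rpy [3.138e+00 3.000e-03 2.878e+00] w 0.0138 F [2.  1.5 2.1] M [ 0.42 -0.32 -0.14]
```

View pics/t3.png

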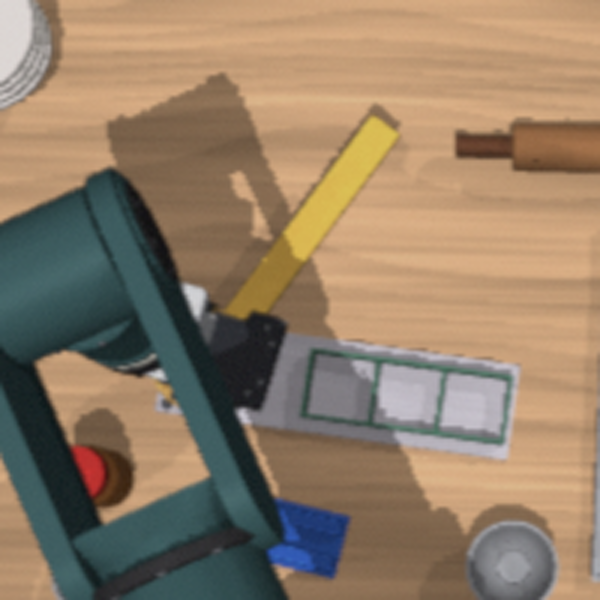

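The bar has swung well clear and the pockets are visible at about (305–510, 350–440) in the crop. I'll continue to the stop, watching the torque.

Call:
step_arm(plan=[[[0, 0, 0, 0.04, 0], [0, 0, 0, 0.07, 0], [0, 0, 0, 0.1, 0], [0, 0, 0, 0.13, 0], [0, 0, 0, 0.13, 0]]])

```text
time: 8.0
tool_pos: [0.5844, 0.3477, 0.1017]
ee_rot: [3.138, 0.003, 3.006]
wrist_force: [2.9, 2.2, 2.7]
width: 0.0137
```

```bash
python3 obs.py
```

```text
8.0 q [ 4.530e-01  4.090e-01  1.184e+00  1.000e-03  1.543e+00 -9.820e-01] tcp [0.5844 0.3477 0.1017] rpy [3.138e+00 3.000e-03 3.006e+00] w 0.0137 F [2.9 2.2 2.7] M [ 0.64 -0.58 -0.09]
```

Call:
step_arm(plan=[[[0, 0, 0, 0.03, 0], [0, 0, 0, 0.06, 0], [0, 0, 0, 0.06, 0]]])

```text
time: 8.25
tool_pos: [0.5844, 0.3477, 0.1017]
ee_rot: [3.138, 0.003, 3.065]
wrist_force: [2.6, 4.5, 2.5]
width: 0.0138
```

```bash
python3 obs.py
```

```text
8.25 q [ 4.530e-01  4.090e-01  1.184e+00  1.000e-03  1.543e+00 -1.042e+00] tcp [0.5844 0.3477 0.1017] rpy [3.138e+00 3.000e-03 3.065e+00] w 0.0138 F [2.6 4.5 2.5] M [ 0.88 -0.71 -0.14]
```

Call:
step_arm(plan=[[[0, 0, 0, 0.03, 0], [0, 0, 0, 0.05, 0], [0, 0, 0, 0.05, 0]]])

```text
time: 8.5
tool_pos: [0.5844, 0.348, 0.1017]
ee_rot: [3.138, 0.004, 3.114]
wrist_force: [2.9, 5.0, 2.6]
width: 0.0139
```

```bash
python3 obs.py
```

```text
8.5 q [ 0.453  0.409  1.184  0.002  1.543 -1.09 ] tcp [0.5844 0.348  0.1017] rpy [3.138 0.004 3.114] w 0.0139 F [2.9 5.  2.6] M [ 0.97 -0.69 -0.47]
```

Call:
step_arm(plan=[[[0, 0, 0, 0.03, 0], [0, 0, 0, 0.05, 0], [0, 0, 0, 0.05, 0]]])

```text
time: 8.75
tool_pos: [0.5843, 0.348, 0.1017]
ee_rot: [3.138, 0.003, -3.12]
wrist_force: [3.7, 5.1, 3.4]
width: 0.0145
```

```bash
python3 obs.py; python3 - <<'E'
from h import *
s=snap("scene"); save(s,"s4.png",(340,150,520,420),2)
E
```

```text
8.75 q [ 0.453  0.409  1.184  0.002  1.543 -1.139] tcp [0.5843 0.348  0.1017] rpy [ 3.138e+00  3.000e-03 -3.120e+00] w 0.0145 F [3.7 5.1 3.4] M [ 0.96 -0.71 -0.76]
```

The torque climbed from about -0.14 to -0.76 N m over the last 0.1 rad, so the collar is at its open stop. I'll ease the twist off, release and lift, leaving the spanner standing in the holes for the return turn.

Call:
step_arm(plan=[[[0, 0, 0, -0.03, 0], [0, 0, 0, -0.06, 0], [0, 0, 0, -0.06, 0], [0, 0, 0, -0.06, 50], [0, 0, 0, -0.06, 50], [0, 0, 0, -0.06, 50], [0, 0, 0, -0.06, 50], [0, 0, 0, -0.06, 50]]])

```text
time: 9.47
tool_pos: [0.5826, 0.346, 0.0997]
ee_rot: [-3.14, -0.002, 3.105]
wrist_force: [-0.4, 0.3, 0.2]
width: 0.0435
```

Call:
step_arm(plan=[[[0, 0, 10, 0, 50], [0, 0, 25, 0, 50], [0, 0, 60, 0, 50], [0, 0, 100, 0, 50], [0, 0, 110, 0, 50], [0, -40, 110, -0.12, 50], [0, -80, 110, -0.24, 50], [0, -120, 110, -0.36, 50]]])

```text
time: 10.13
tool_pos: [0.5831, 0.2258, 0.2116]
ee_rot: [3.141, 0.002, 2.742]
wrist_force: [1.3, 0.1, -0.1]
width: 0.047
```

Call:
step_arm(plan=[[[-110, -270, 0, -1, 50], [-110, -270, 0, -1, 50], [-110, -270, 0, -1, 50], [-110, -270, 0, -1, 50], [-110, -270, 0, -1, 50], [-110, -270, 0, -1, 50], [-110, -270, 0, -1, 50], [-110, -270, 0, -1, 50]]])

```text
time: 10.8
tool_pos: [0.4709, -0.0496, 0.2116]
ee_rot: [-3.141, 0.004, 1.731]
wrist_force: [0.9, 0.2, -0.1]
width: 0.0474
```

```bash
python3 obs.py; python3 - <<'E'
from h import *
s=snap("scene"); np.savez("s5.npz",**s)
t=snap("top"); save(t,"t5.png"); np.savez("t5.npz",**t)
a=np.hstack([cv2.resize(t["frame"][60:300,120:320,::-1],None,fx=2.4,fy=2.4,interpolation=cv2.INTER_CUBIC)[:,:400],cv2.resize(s["frame"][180:420,320:520,::-1],None,fx=2.4,fy=2.4,interpolation=cv2.INTER_CUBIC)[:,:400]]);cv2.imwrite("pics/p5.png",a)
E
```

```text
10.8 q [-0.222 -0.086  1.532 -0.004  1.694 -0.383] tcp [ 0.4709 -0.0496  0.2116] rpy [-3.141  0.004  1.731] w 0.0474 F [ 0.9  0.2 -0.1] M [ 0.01 -0.12 -0.  ]
```

View pics/p5.png

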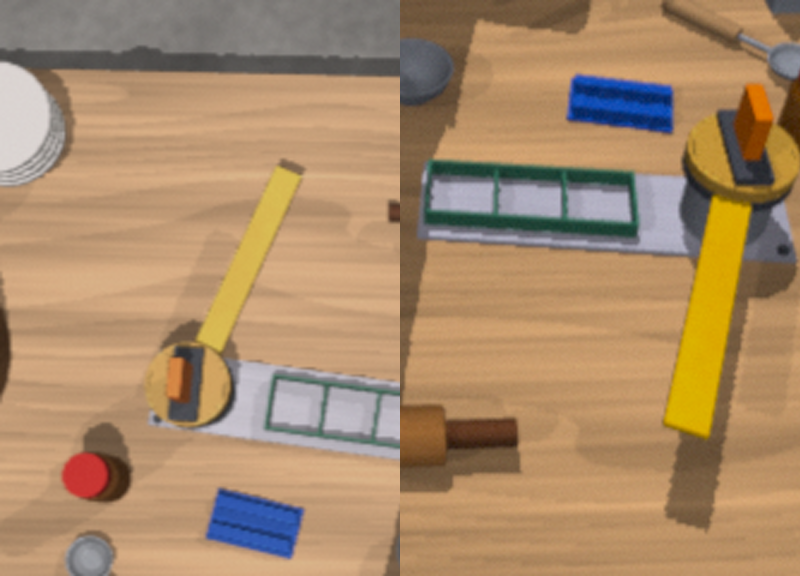

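The bar now points away from the row with all three pockets clear, and the spanner stands seated on the collar. Next I'll measure the bar and carrier angles, the pockets, the reject tray and the nozzles.

```bash
python3 - <<'E'
from m import *
def rect(mm): return cv2.minAreaRect(np.argwhere(mm)[:,::-1].astype(np.float32))
def show(k,s,b,m,z,amin):
    for A,c,mm in comps(m,amin):
        p=px2w(s,full(cv2.boxPoints(rect(mm)),b),z)[:,:2]; e=[p[1]-p[0],p[2]-p[1]]; L=max(e,key=lambda v:np.hypot(*v)); L=L*np.sign(L[1]+1e-9)
        print(k,A,"c",p.mean(0).round(4),"len",np.round([np.hypot(*v) for v in e],4),"angfromy",round(np.arctan2(-L[0],L[1]),3))
for nm,f0,f1,bb,cb,rb in(("top","top0.npz","t5.npz",(175,110,262,225),(220,205,315,262),(435,205,480,295)),("scene","scene0.npz","s5.npz",(420,260,500,370),(322,240,430,285),(105,215,160,300))):
    s0=dict(np.load(f0));s=dict(np.load(f1)); print(nm)
    for q,b in((s0,(200,205,315,245) if nm=="top" else (325,230,445,262)),(s,bb)):
        H,S,V=hsv(q,b); show("bar",q,b,(H>20)&(H<32)&(S>130)&(V>120) if nm=="top" else (H>20)&(H<32)&(S>200)&(V>150),.074,1500)
    b=cb;H,S,V=hsv(s,b); show("carrier",s,b,(H>55)&(H<95)&(S>50),.022,1000)
    # pocket interiors: holes of frame
    g=((H>55)&(H<95)&(S>50)); n,l,st,c=cv2.connectedComponentsWithStats((~g).astype(np.uint8),connectivity=4)
    for i in range(1,n):
        if 500<st[i,4]<9000: print(" pocket",st[i,4],px2w(s,full(c[i],b),.010)[0,:2].round(4))
    h=cv2.cvtColor(s["frame"],cv2.COLOR_RGB2HSV).astype(int);H,S,V=h[...,0],h[...,1],h[...,2]
    for k,m in(("R",((H<8)|(H>172))&(S>150)&(V>100)),("G",(H>50)&(H<85)&(S>120)&(V>70))):
        for A,c,_ in comps(m,30):
            if A<130: 
                w=px2w(s,c,.05)[0,:2]; 
                if w[0]>0: print(k,A,w.round(4))
E
```

```text
top
bar 14990 c [0.5777 0.2025] len [0.0295 0.2095] angfromy -0.03
bar 14749 c [0.7181 0.2905] len [0.2065 0.0315] angfromy 1.18
carrier 2814 c [0.5631 0.1862] len [0.06   0.1756] angfromy -0.121
R 54 [ 0.6375 -0.1394]
G 44 [ 0.6466 -0.0557]
scene
bar 19867 c [0.5817 0.2012] len [0.2122 0.0312] angfromy -0.037
bar 28532 c [0.7219 0.2908] len [0.2096 0.0354] angfromy 1.181
carrier 17923 c [0.5717 0.1859] len [0.0726 0.1838] angfromy -0.128
 pocket 6463 [0.5549 0.129 ]
 pocket 6486 [0.5619 0.1868]
 pocket 6529 [0.569  0.2447]
R 70 [ 0.5694 -0.0587]
R 78 [ 0.5673 -0.1414]
R 96 [ 0.6385 -0.1398]
G 63 [ 0.4752 -0.141 ]
G 73 [ 0.4761 -0.0447]
G 101 [ 0.6474 -0.0563]
```

Collar reads about 0.0: the bar turned 1.21 rad from an initial angle of about 1.21. Now I'll pick the first green nozzle at (0.476, -0.044).

Call:
step_arm(plan=[[[3, -1, -40, -0.12, 50], [3, -1, -80, -0.24, 50], [3, -1, -120, -0.3, 50], [3, -1, -155, -0.3, 50], [3, -1, -175, -0.3, 50], [3, -1, -189, -0.3, 50], [3, -1, -189, -0.3, 50], [3, -1, -189, -0.3, 50]]])

```text
time: 11.57
tool_pos: [0.4761, -0.0433, 0.0212]
ee_rot: [-3.14, -0.0, 1.45]
wrist_force: [1.1, -0.2, 0.4]
width: 0.0472
```

Call:
step_arm(plan=[[[0, 0, 0, 0, 0], [0, 0, 0, 0, 0], [0, 0, 0, 0, 0], [0, 0, 0, 0, 0], [0, 0, 0, 0, 0], [0, 0, 30, 0, 0], [0, 0, 70, 0, 0], [0, 0, 100, 0, 0]]])

```text
time: 12.23
tool_pos: [0.476, -0.0445, 0.1233]
ee_rot: [3.141, -0.0, 1.446]
wrist_force: [1.2, -0.2, -1.6]
width: 0.0232
```

```bash
python3 obs.py; python3 - <<'E'
from h import *
t=dict(np.load("top0.npz")); t5=snap("top"); s=snap("scene"); f=t["frame"][:,:,::-1].copy()
o=np.array([430,205]); 
im=cv2.resize(f[205:295,430:490],None,fx=6,fy=6,interpolation=cv2.INTER_CUBIC); i2=cv2.resize(s["frame"][160:320,110:310,::-1],None,fx=2,fy=2,interpolation=cv2.INTER_CUBIC)
so=dict(np.load("scene0.npz"));i3=cv2.resize(so["frame"][215:300,105:165,::-1],None,fx=6,fy=6,interpolation=cv2.INTER_CUBIC)
d=np.array([np.cos(.184),np.sin(.184)]); n=np.array([-d[1],d[0]]); c=np.array([.522,-.3172])
for k in(-1,0,1):
    for z,h in((.020,.029),):
        q=[np.r_[c+d*(.058*k+a*h)+n*b*.0275,z] for a,b in((-1,-1),(1,-1),(1,1),(-1,1))]
        for S,img,off in((t,im,o),(so,i3,np.array([105,215]))):
            p=((w2px(S,q)-off+.5)*6-.5).astype(int); cv2.polylines(img,[p],True,(255,255,0),1)
out=np.zeros((540,800,3),np.uint8); out[:540,:360]=im; out[:510,370:730]=i3; cv2.imwrite("pics/ov.png",out)
print([ (A) for A in (w2px(t,[[.522,-.3172,.02]]),)])
E
```

```text
12.23 q [-0.212 -0.042  1.667  0.     1.517 -0.087] tcp [ 0.476  -0.0445  0.1233] rpy [ 3.141 -0.     1.446] w 0.0232 F [ 1.2 -0.2 -1.6] M [-0.07 -0.18 -0.02]
[array([[458.19023614, 250.51376479]])]
```

View pics/ov.png

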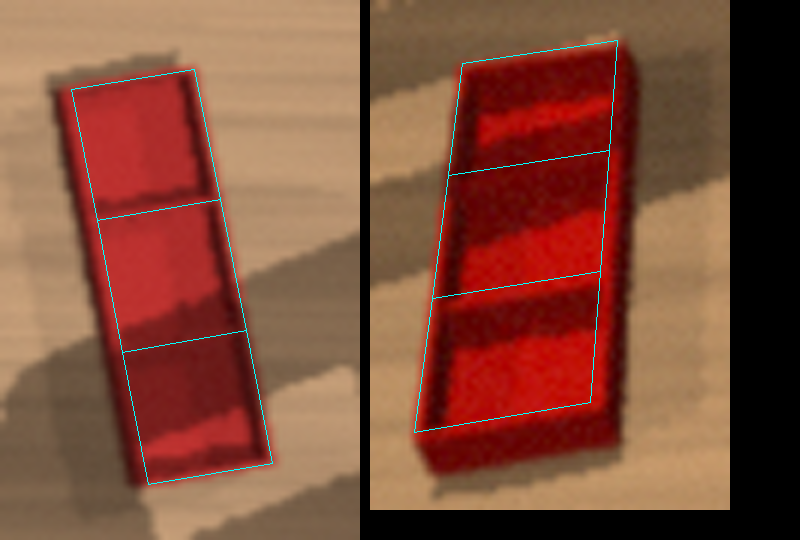

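The overlay matches the reject tray to within about 2 mm, with the tray centre nearer y = -0.316. Gripped width is 23 mm, so the nozzle is held. I'm placing it in the pocket nearest the collar.

Call:
step_arm(plan=[[[12, 36, 0, 0, 0], [24, 72, 0, 0, 0], [37, 112, 0, 0, 0], [50, 151, 0, 0, 0], [63, 190, 0, 0, 0], [76, 229, 0, 0, 0], [88, 266, 0, 0, 0], [95, 288, 0, 0, 0]]])

```text
time: 13.0
tool_pos: [0.5706, 0.2472, 0.1191]
ee_rot: [-3.139, -0.0, 1.449]
wrist_force: [0.1, -0.8, -1.6]
width: 0.0238
```

Call:
step_arm(plan=[[[0, 0, 0, 0, 0], [0, 0, -30, 0, 0], [0, 0, -60, 0, 0], [0, 0, -80, 0, 0], [0, 0, -90, 0, 0], [0, 0, -96, 0, 0], [0, 0, -96, 0, 0], [0, 0, -96, 0, 0]]])

```text
time: 13.67
tool_pos: [0.5714, 0.243, 0.0258]
ee_rot: [3.141, -0.0, 1.445]
wrist_force: [-0.1, -0.7, -0.7]
width: 0.0234
```

```bash
python3 obs.py
```

```text
13.67 q [ 0.311  0.338  1.436 -0.     1.366  0.437] tcp [0.5714 0.243  0.0258] rpy [ 3.141 -0.     1.445] w 0.0234 F [-0.1 -0.7 -0.7] M [-0.07 -0.08 -0.02]
```

Call:
step_arm(plan=[[[0, 0, 0, 0, 45], [0, 0, 0, 0, 45], [0, 0, 0, 0, 45], [0, 0, 5, 0, 45], [0, 0, 30, 0, 45], [0, 0, 70, 0, 45], [0, 0, 100, 0, 45], [-10, -39, 100, 0, 45]]])

```text
time: 14.33
tool_pos: [0.5666, 0.2105, 0.135]
ee_rot: [3.126, -0.01, 1.452]
wrist_force: [1.4, -1.1, 1.6]
width: 0.0421
```

Call:
step_arm(plan=[[[-10, -39, 0, 0, 50], [-20, -78, 0, 0, 50], [-30, -117, 0, 0, 50], [-40, -156, 0, 0, 50], [-50, -195, 0, 0, 50], [-60, -234, 0, 0, 50], [-70, -273, 0, 0, 50], [-80, -312, 0, 0, 50]]])

```text
time: 15.0
tool_pos: [0.4806, -0.1092, 0.1265]
ee_rot: [3.14, 0.0, 1.446]
wrist_force: [0.5, 0.1, 0.1]
width: 0.0472
```

```bash
cat > look.py <<'E'
from m import *
import sys
def nozz():
    for nm in("top","scene"):
        s=snap(nm); h=cv2.cvtColor(s["frame"],cv2.COLOR_RGB2HSV).astype(int);H,S,V=h[...,0],h[...,1],h[...,2]; o=[]
        for k,m in(("R",((H<8)|(H>172))&(S>150)&(V>85)),("G",(H>50)&(H<85)&(S>120)&(V>70))):
            for A,c,_ in comps(m,15):
                w=px2w(s,c,.052)[0,:2]
                if A<150 and w[0]>.3: o.append((k,int(A),*w.round(3).tolist()))
        print(nm,o)
    return s
if __name__=="__main__":
    s=nozz(); np.savez("last.npz",**s)
    if len(sys.argv)>1: save(s,sys.argv[1],(100,150,520,350),1.9)
E
python3 obs.py; python3 look.py p6.png
```

```text
15.0 q [-0.338 -0.012  1.631 -0.     1.521 -0.214] tcp [ 0.4806 -0.1092  0.1265] rpy [3.14  0.    1.446] w 0.0472 F [0.5 0.1 0.1] M [-0.01 -0.02 -0.01]
top [('R', 53, 0.637, -0.139), ('R', 45, 0.567, -0.058), ('G', 39, 0.646, -0.056), ('G', 49, 0.571, 0.243)]
scene [('R', 79, 0.57, -0.058), ('R', 81, 0.569, -0.141), ('R', 91, 0.64, -0.139), ('G', 67, 0.477, -0.14), ('G', 85, 0.572, 0.243), ('G', 18, 0.574, 0.211), ('G', 55, 0.626, 0.226), ('G', 93, 0.649, -0.056)]
```

View pics/p6.png

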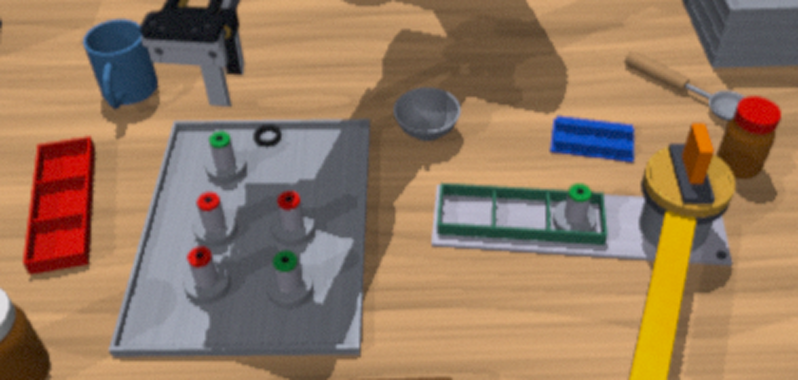

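The first nozzle stands in its pocket at (578,205) in the crop. Next is the second green at (220,155).

Call:
step_arm(plan=[[[-7, -34, 0, 0, 50], [-7, -34, -40, 0, 50], [-7, -34, -75, 0, 50], [-7, -34, -95, 0, 50], [-7, -34, -104, 0, 50], [-7, -34, -104, 0, 50], [-7, -34, -104, 0, 0], [-7, -34, -104, 0, 0]]])

```text
time: 15.77
tool_pos: [0.476, -0.1417, 0.0237]
ee_rot: [3.138, 0.001, 1.447]
wrist_force: [-0.3, -0.1, 0.6]
width: 0.0369
```

Call:
step_arm(plan=[[[0, 0, 0, 0, 0], [0, 0, 0, 0, 0], [0, 0, 0, 0, 0], [0, 0, 30, 0, 0], [0, 0, 70, 0, 0], [0, 0, 100, 0, 0], [10, 38, 100, 0, 0], [20, 76, 100, 0, 0]]])

```text
time: 16.43
tool_pos: [0.4962, -0.0667, 0.125]
ee_rot: [3.134, 0.001, 1.441]
wrist_force: [1.2, -0.8, -1.6]
width: 0.0233
```

Call:
step_arm(plan=[[[10, 38, 0, 0, 0], [20, 76, 0, 0, 0], [30, 114, 0, 0, 0], [40, 152, 0, 0, 0], [50, 190, 0, 0, 0], [60, 225, 0, 0, 0], [69, 251, 0, 0, 0], [69, 251, 0, 0, 0]]])

```text
time: 17.1
tool_pos: [0.5637, 0.1907, 0.121]
ee_rot: [3.142, -0.003, 1.451]
wrist_force: [-1.0, -0.4, -0.0]
width: 0.0236
```

Call:
step_arm(plan=[[[0, 0, -30, 0, 0], [0, 0, -60, 0, 0], [0, 0, -80, 0, 0], [0, 0, -90, 0, 0], [0, 0, -96, 0, 0], [0, 0, -96, 0, 0], [0, 0, -96, 0, 0]]])

```text
time: 17.68
tool_pos: [0.564, 0.1852, 0.0267]
ee_rot: [3.139, -0.001, 1.445]
wrist_force: [-1.0, -0.8, -1.3]
width: 0.0232
```

```bash
python3 obs.py
```

```text
17.68 q [ 0.222  0.28   1.509 -0.     1.35   0.348] tcp [0.564  0.1852 0.0267] rpy [ 3.139e+00 -1.000e-03  1.445e+00] w 0.0232 F [-1.  -0.8 -1.3] M [-0.06 -0.08 -0.01]
```

Call:
step_arm(plan=[[[0, 0, 0, 0, 45], [0, 0, 0, 0, 45], [0, 0, 0, 0, 45], [0, 0, 5, 0, 45], [0, 0, 30, 0, 45], [0, 0, 70, 0, 45], [0, 0, 100, 0, 45], [12, -35, 100, 0, 45]]])

```text
time: 18.35
tool_pos: [0.5783, 0.1563, 0.1352]
ee_rot: [3.128, -0.008, 1.453]
wrist_force: [1.3, 0.2, 0.1]
width: 0.0424
```

Call:
step_arm(plan=[[[13, -37, 0, 0, 50], [26, -74, 0, 0, 50], [39, -111, 0, 0, 50], [52, -148, 0, 0, 50], [63, -185, 0, 0, 50], [72, -207, 0, 0, 50], [72, -207, 0, 0, 50]]])

```text
time: 18.93
tool_pos: [0.6484, -0.062, 0.1256]
ee_rot: [3.14, 0.002, 1.44]
wrist_force: [-0.1, 0.6, 0.8]
width: 0.047
```

```bash
python3 obs.py; python3 look.py
```

```text
18.93 q [-0.181  0.337  1.233 -0.002  1.57  -0.05 ] tcp [ 0.6484 -0.062   0.1256] rpy [3.14e+00 2.00e-03 1.44e+00] w 0.047 F [-0.1  0.6  0.8] M [-0.03 -0.08 -0.  ]
top [('R', 55, 0.637, -0.139), ('R', 54, 0.568, -0.057), ('R', 56, 0.565, -0.141), ('G', 49, 0.571, 0.243), ('G', 46, 0.564, 0.186)]
scene [('R', 86, 0.57, -0.058), ('R', 19, 0.577, -0.141), ('R', 96, 0.64, -0.139), ('G', 85, 0.565, 0.186), ('G', 84, 0.572, 0.243), ('G', 17, 0.563, 0.118), ('G', 96, 0.649, -0.055)]
```

Nothing has been disturbed. I'm picking the third green and placing it in the far pocket at (0.556, 0.129).

Call:
step_arm(plan=[[[0, 0, -40, 0, 50], [0, 0, -75, 0, 50], [0, 0, -95, 0, 50], [0, 0, -104, 0, 50], [0, 0, -104, 0, 50], [0, 0, -104, 0, 50], [0, 0, -104, 0, 0], [0, 0, -104, 0, 0]]])

```text
time: 19.7
tool_pos: [0.649, -0.0564, 0.0245]
ee_rot: [3.137, 0.0, 1.446]
wrist_force: [-0.7, 0.5, 0.1]
width: 0.0372
```

Call:
step_arm(plan=[[[0, 0, 0, 0, 0], [0, 0, 0, 0, 0], [0, 0, 0, 0, 0], [0, 0, 30, 0, 0], [0, 0, 70, 0, 0], [0, 0, 100, 0, 0], [-18, 36, 100, 0, 0], [-36, 72, 100, 0, 0]]])

```text
time: 20.37
tool_pos: [0.6133, 0.0144, 0.1248]
ee_rot: [3.135, -0.0, 1.442]
wrist_force: [0.2, 0.1, -2.1]
width: 0.0233
```

Call:
step_arm(plan=[[[-18, 36, 0, 0, 0], [-36, 72, 0, 0, 0], [-50, 105, 0, 0, 0], [-55, 113, 0, 0, 0], [-55, 113, 0, 0, 0], [-55, 113, -30, 0, 0], [-55, 113, -60, 0, 0], [-55, 113, -80, 0, 0]]])

```text
time: 21.03
tool_pos: [0.5559, 0.1267, 0.039]
ee_rot: [-3.14, 0.002, 1.445]
wrist_force: [-0.2, 0.2, -1.5]
width: 0.0232
```

Call:
step_arm(plan=[[[0, 0, -10, 0, 0], [0, 0, -16, 0, 0], [0, 0, -16, 0, 0], [0, 0, -16, 0, 0]]])

```text
time: 21.37
tool_pos: [0.5577, 0.1276, 0.0265]
ee_rot: [3.139, -0.0, 1.445]
wrist_force: [-0.0, 0.0, -2.3]
width: 0.0234
```

```bash
python3 obs.py
```

```text
21.37 q [ 0.126  0.235  1.565 -0.     1.338  0.253] tcp [0.5577 0.1276 0.0265] rpy [ 3.139 -0.     1.445] w 0.0234 F [-0.   0.  -2.3] M [-0.02 -0.04 -0.05]
```

Call:
step_arm(plan=[[[0, 0, 0, 0, 45], [0, 0, 0, 0, 45], [0, 0, 0, 0, 45], [0, 0, 5, 0, 45], [0, 0, 30, 0, 45], [0, 0, 70, 0, 45], [0, 0, 100, 0, 45], [2, -38, 100, 0, 45]]])

```text
time: 22.03
tool_pos: [0.5625, 0.0959, 0.1348]
ee_rot: [3.126, -0.007, 1.453]
wrist_force: [0.8, 0.5, 1.3]
width: 0.0421
```

Call:
step_arm(plan=[[[2, -38, 0, 0, 50], [4, -76, 0, 0, 50], [7, -114, 0, 0, 50], [10, -140, 0, 0, 50], [10, -149, 0, 0, 50], [10, -149, 0, 0, 50]]])

```text
time: 22.53
tool_pos: [0.5683, -0.0605, 0.126]
ee_rot: [3.141, 0.0, 1.442]
wrist_force: [0.6, 1.1, 0.2]
width: 0.0472
```

```bash
python3 obs.py; python3 look.py p7.png
```

```text
22.53 q [-0.205  0.163  1.445 -0.     1.533 -0.077] tcp [ 0.5683 -0.0605  0.126 ] rpy [3.141 0.    1.442] w 0.0472 F [0.6 1.1 0.2] M [-0.06 -0.06 -0.04]
top [('R', 35, 0.566, -0.144), ('G', 48, 0.572, 0.243), ('G', 46, 0.564, 0.186), ('G', 48, 0.558, 0.128)]
scene [('R', 74, 0.57, -0.058), ('R', 79, 0.569, -0.141), ('R', 97, 0.64, -0.139), ('G', 85, 0.559, 0.128), ('G', 84, 0.565, 0.186), ('G', 85, 0.572, 0.243), ('G', 43, 0.614, 0.126), ('G', 60, 0.622, 0.191), ('G', 18, 0.627, 0.234)]
```

View pics/p7.png

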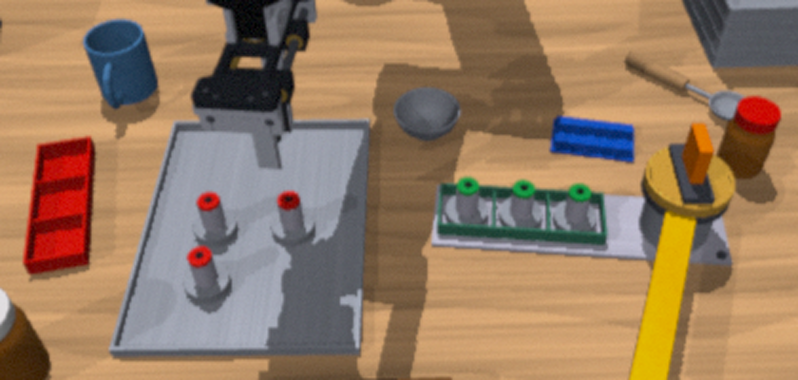

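All three greens are seated at about (468,200), (523,203) and (580,205). Now the reds.

Call:
step_arm(plan=[[[0, 0, -40, 0, 50], [0, 0, -75, 0, 50], [0, 0, -95, 0, 50], [0, 0, -104, 0, 50], [0, 0, -104, 0, 50], [0, 0, -104, 0, 50], [0, 0, -104, 0, 0], [0, 0, -104, 0, 0]]])

```text
time: 23.3
tool_pos: [0.57, -0.0584, 0.024]
ee_rot: [3.137, 0.0, 1.446]
wrist_force: [-0.1, -0.1, 0.1]
width: 0.0373
```

Call:
step_arm(plan=[[[0, 0, 0, 0, 0], [0, 0, 0, 0, 0], [0, 0, 0, 0, 0], [0, 0, 30, 0, 0], [0, 0, 70, 0, 0], [0, 0, 100, 0, 0], [2, -38, 100, 0, 0], [4, -76, 100, 0, 0]]])

```text
time: 23.97
tool_pos: [0.5742, -0.1342, 0.1253]
ee_rot: [3.135, 0.001, 1.45]
wrist_force: [0.5, -0.2, -1.6]
width: 0.0236
```

Call:
step_arm(plan=[[[2, -38, 0, 0, 0], [4, -76, 0, 0, 0], [5, -114, 0, 0, 0], [7, -150, 0, 0, 0], [7, -171, 0, 0, 0], [7, -171, 0, 0, 0], [7, -171, -30, 0, 0], [7, -171, -60, 0, 0]]])

```text
time: 24.63
tool_pos: [0.5808, -0.3066, 0.0635]
ee_rot: [3.136, 0.002, 1.445]
wrist_force: [0.1, 0.3, -2.2]
width: 0.0234
```

Call:
step_arm(plan=[[[0, 0, -20, 0, 0], [0, 0, -30, 0, 0], [0, 0, -37, 0, 0], [0, 0, -37, 0, 0], [0, 0, -37, 0, 0]]])

```text
time: 25.05
tool_pos: [0.5801, -0.3054, 0.0257]
ee_rot: [3.139, 0.001, 1.446]
wrist_force: [0.7, -0.3, -1.3]
width: 0.0235
```

```bash
python3 obs.py
```

```text
25.05 q [-0.571  0.409  1.341  0.     1.389 -0.447] tcp [ 0.5801 -0.3054  0.0257] rpy [3.139e+00 1.000e-03 1.446e+00] w 0.0235 F [ 0.7 -0.3 -1.3] M [-0.05 -0.08 -0.  ]
```

Call:
step_arm(plan=[[[0, 0, 0, 0, 45], [0, 0, 0, 0, 45], [0, 0, 0, 0, 45], [0, 0, 5, 0, 45], [0, 0, 30, 0, 45], [0, 0, 70, 0, 45], [0, 0, 101, 0, 45], [0, 36, 101, 0, 45]]])

```text
time: 25.72
tool_pos: [0.5827, -0.2769, 0.1354]
ee_rot: [3.126, 0.01, 1.439]
wrist_force: [0.5, 0.8, 2.2]
width: 0.0426
```

Call:
step_arm(plan=[[[-4, 36, 0, 0, 50], [-8, 72, 0, 0, 50], [-12, 108, 0, 0, 50], [-12, 128, 0, 0, 50], [-12, 128, 0, 0, 50], [-12, 128, 0, 0, 50]]])

```text
time: 26.22
tool_pos: [0.5675, -0.1408, 0.1265]
ee_rot: [3.14, 0.001, 1.448]
wrist_force: [0.1, -0.1, -0.5]
width: 0.0469
```

```bash
python3 obs.py; python3 look.py
```

```text
26.22 q [-3.400e-01  1.900e-01  1.412e+00 -1.000e-03  1.538e+00 -2.170e-01] tcp [ 0.5675 -0.1408  0.1265] rpy [3.140e+00 1.000e-03 1.448e+00] w 0.0469 F [ 0.1 -0.1 -0.5] M [-0.07 -0.09 -0.02]
top [('R', 31, 0.637, -0.136), ('R', 28, 0.557, -0.27), ('G', 49, 0.571, 0.243), ('G', 46, 0.564, 0.186), ('G', 48, 0.558, 0.128)]
scene [('R', 73, 0.569, -0.141), ('R', 84, 0.641, -0.139), ('G', 86, 0.559, 0.128), ('G', 84, 0.565, 0.186), ('G', 84, 0.572, 0.243), ('G', 44, 0.614, 0.124), ('G', 93, 0.624, 0.206)]
```

Call:
step_arm(plan=[[[0, 0, -40, 0, 50], [0, 0, -75, 0, 50], [0, 0, -95, 0, 50], [0, 0, -104, 0, 50], [0, 0, -104, 0, 50], [0, 0, -104, 0, 50], [0, 0, -104, 0, 0], [0, 0, -104, 0, 0]]])

```text
time: 26.98
tool_pos: [0.5689, -0.1424, 0.024]
ee_rot: [3.137, 0.001, 1.445]
wrist_force: [-0.1, 0.3, 0.4]
width: 0.037
```

Call:
step_arm(plan=[[[0, 0, 0, 0, 0], [0, 0, 0, 0, 0], [0, 0, 0, 0, 0], [0, 0, 30, 0, 0], [0, 0, 70, 0, 0], [0, 0, 100, 0, 0], [-9, -35, 100, 0, 0], [-18, -70, 100, 0, 0]]])

```text
time: 27.65
tool_pos: [0.5513, -0.2113, 0.1253]
ee_rot: [3.135, 0.002, 1.45]
wrist_force: [-0.4, -0.8, -2.0]
width: 0.0239
```

```bash
python3 obs.py; python3 - <<'E'
from h import *
s=snap("scene"); save(s,"p8.png",(100,190,240,320),4)
E
```

```text
27.65 q [-0.462  0.199  1.404  0.     1.531 -0.342] tcp [ 0.5513 -0.2113  0.1253] rpy [3.135e+00 2.000e-03 1.450e+00] w 0.0239 F [-0.4 -0.8 -2. ] M [-0.07 -0.05  0.03]
```

View pics/p8.png

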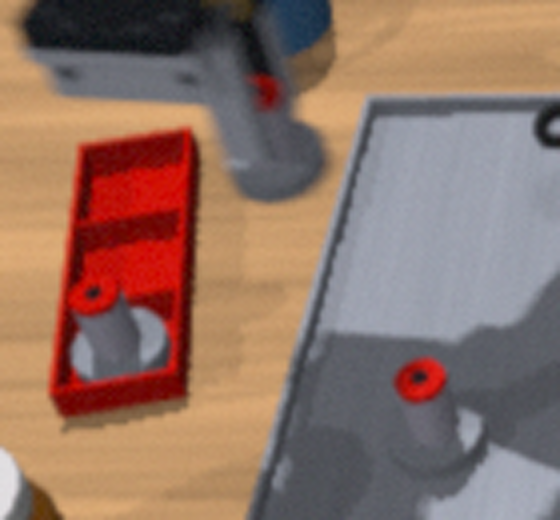

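The first red stands level in its tray pocket at (110,340), and the second is in the gripper. I'm placing it in the middle pocket.

Call:
step_arm(plan=[[[-9, -35, 0, 0, 0], [-18, -70, 0, 0, 0], [-27, -100, 0, 0, 0], [-27, -105, 0, 0, 0], [-27, -105, -5, 0, 0], [-27, -105, -35, 0, 0], [-27, -105, -65, 0, 0], [-27, -105, -80, 0, 0]]])

```text
time: 28.37
tool_pos: [0.5206, -0.3134, 0.037]
ee_rot: [-3.136, -0.004, 1.447]
wrist_force: [-0.7, 0.9, -1.6]
width: 0.0234
```

Call:
step_arm(plan=[[[0, 0, -10, 0, 0], [0, 0, -17, 0, 0], [0, 0, -17, 0, 0], [0, 0, -17, 0, 0], [0, 0, -17, 0, 45], [0, 0, -17, 0, 45], [0, 0, -17, 0, 45], [0, 0, -12, 0, 45]]])

```text
time: 29.03
tool_pos: [0.5219, -0.3163, 0.0293]
ee_rot: [-3.141, -0.0, 1.446]
wrist_force: [0.1, -1.0, -0.2]
width: 0.042
```

Call:
step_arm(plan=[[[0, 0, 30, 0, 45], [0, 0, 70, 0, 45], [0, 0, 96, 0, 45], [20, 35, 96, 0, 50], [40, 70, 96, 0, 50], [60, 105, 96, 0, 50], [80, 140, 96, 0, 50], [100, 170, 96, 0, 50]]])

```text
time: 29.7
tool_pos: [0.6231, -0.1444, 0.1267]
ee_rot: [3.14, -0.0, 1.446]
wrist_force: [-0.0, 1.1, -0.5]
width: 0.0472
```

Call:
step_arm(plan=[[[16, 6, 0, 0, 50], [16, 6, 0, 0, 50], [16, 6, 0, 0, 50]]])

```text
time: 29.95
tool_pos: [0.6385, -0.14, 0.1258]
ee_rot: [3.141, 0.001, 1.447]
wrist_force: [-0.7, -0.6, 0.6]
width: 0.0469
```

```bash
python3 obs.py; python3 look.py
```

```text
29.95 q [-3.020e-01  3.430e-01  1.224e+00 -1.000e-03  1.574e+00 -1.790e-01] tcp [ 0.6385 -0.14    0.1258] rpy [3.141e+00 1.000e-03 1.447e+00] w 0.0469 F [-0.7 -0.6  0.6] M [-0.03 -0.06 -0.03]
top [('G', 49, 0.571, 0.243), ('G', 47, 0.564, 0.186), ('G', 47, 0.558, 0.128)]
scene [('R', 85, 0.641, -0.139), ('G', 91, 0.558, 0.128), ('G', 90, 0.564, 0.185), ('G', 84, 0.572, 0.243), ('G', 15, 0.567, 0.156)]
```

Call:
step_arm(plan=[[[0, 0, -40, 0, 50], [0, 0, -75, 0, 50], [0, 0, -95, 0, 50], [0, 0, -104, 0, 50], [0, 0, -104, 0, 50], [0, 0, -104, 0, 50], [0, 0, -104, 0, 0], [0, 0, -104, 0, 0]]])

```text
time: 30.72
tool_pos: [0.6398, -0.1413, 0.0244]
ee_rot: [3.137, 0.001, 1.445]
wrist_force: [-0.1, 0.1, -0.6]
width: 0.0367
```

Call:
step_arm(plan=[[[0, 0, 0, 0, 0], [0, 0, 0, 0, 0], [0, 0, 0, 0, 0], [0, 0, 30, 0, 0], [0, 0, 70, 0, 0], [0, 0, 100, 0, 0], [-25, -27, 100, 0, 0], [-50, -54, 100, 0, 0]]])

```text
time: 31.38
tool_pos: [0.5903, -0.1943, 0.125]
ee_rot: [3.135, 0.002, 1.45]
wrist_force: [-0.1, -0.9, -1.7]
width: 0.0235
```

Call:
step_arm(plan=[[[-25, -27, 0, 0, 0], [-50, -54, 0, 0, 0], [-75, -81, 0, 0, 0], [-100, -108, 0, 0, 0], [-118, -128, 0, 0, 0], [-123, -133, 0, 0, 0], [-123, -133, 0, 0, 0], [-123, -133, -30, 0, 0]]])

```text
time: 32.05
tool_pos: [0.4692, -0.3302, 0.0981]
ee_rot: [3.129, 0.007, 1.445]
wrist_force: [1.2, -0.9, -0.8]
width: 0.0233
```

Call:
step_arm(plan=[[[0, 0, -30, 0, 0], [0, 0, -50, 0, 0], [0, 0, -60, 0, 0], [0, 0, -67, 0, 0], [0, 0, -67, 0, 0], [0, 0, -67, 0, 0]]])

```text
time: 32.55
tool_pos: [0.4666, -0.3274, 0.0255]
ee_rot: [3.14, 0.001, 1.447]
wrist_force: [-0.2, -0.4, -0.7]
width: 0.0236
```

```bash
python3 obs.py
```

```text
32.55 q [-0.712  0.232  1.572  0.     1.335 -0.588] tcp [ 0.4666 -0.3274  0.0255] rpy [3.140e+00 1.000e-03 1.447e+00] w 0.0236 F [-0.2 -0.4 -0.7] M [-0.03 -0.06 -0.  ]
```

Call:
step_arm(plan=[[[0, 0, 0, 0, 45], [0, 0, 0, 0, 45], [0, 0, 0, 0, 45], [0, 0, 5, 0, 45], [0, 0, 30, 0, 45], [0, 0, 70, 0, 45], [0, 0, 110, 0, 45], [0, 0, 150, 0, 45]]])

```text
time: 33.22
tool_pos: [0.4648, -0.3272, 0.1766]
ee_rot: [3.141, -0.0, 1.446]
wrist_force: [1.2, 0.8, 1.3]
width: 0.0425
```

Call:
step_arm(plan=[[[6, 34, 15, 0.1, 50], [12, 68, 36, 0.2, 50], [18, 102, 36, 0.3, 50], [24, 136, 36, 0.4, 50], [30, 170, 36, 0.5, 50], [36, 204, 36, 0.6, 50], [42, 238, 36, 0.7, 50], [48, 272, 36, 0.8, 50]]])

```text
time: 33.88
tool_pos: [0.5133, -0.0539, 0.2116]
ee_rot: [3.14, 0.001, 2.25]
wrist_force: [1.0, 0.0, -0.3]
width: 0.047
```

Call:
step_arm(plan=[[[6, 38, 0, 0.1, 50], [12, 76, 0, 0.2, 50], [18, 114, 0, 0.3, 50], [24, 152, 0, 0.4, 50], [30, 190, 0, 0.5, 50], [36, 228, 0, 0.6, 50], [42, 266, 0, 0.7, 50], [48, 290, 0, 0.8, 50]]])

```text
time: 34.55
tool_pos: [0.5609, 0.2382, 0.2112]
ee_rot: [3.14, 0.001, 3.053]
wrist_force: [-0.4, -0.6, 0.2]
width: 0.0474
```

Call:
step_arm(plan=[[[10, 38, 0, 0.059, 50], [20, 76, 0, 0.059, 50], [22, 112, 0, 0.059, 50], [22, 112, 0, 0.059, 50], [22, 112, 0, 0.059, 50], [22, 112, 0, 0.059, 50]]])

```text
time: 35.05
tool_pos: [0.5832, 0.3461, 0.2108]
ee_rot: [-3.141, 0.0, 3.105]
wrist_force: [-0.9, -0.0, 0.1]
width: 0.0472
```

```bash
python3 obs.py; python3 look.py p9.png; python3 - <<'E'
from h import *
s=dict(np.load("last.npz")); a=cv2.resize(s["frame"][190:340,95:505,::-1],None,fx=1.95,fy=1.95,interpolation=cv2.INTER_CUBIC)
b=cv2.resize(s["frame"][150:260,400:510,::-1],None,fx=2.7,fy=2.7,interpolation=cv2.INTER_CUBIC)
c=cv2.resize(s["frame"][210:310,95:165,::-1],None,fx=2.9,fy=2.9,interpolation=cv2.INTER_CUBIC)
o=np.zeros((600,800,3),np.uint8);o[:a.shape[0],:a.shape[1]]=a[:, :800];o[300:300+b.shape[0],:b.shape[1]]=b;o[300:300+c.shape[0],400:400+c.shape[1]]=c;cv2.imwrite("pics/p9.png",o)
E
```

```text
35.05 q [ 4.520e-01  3.790e-01  1.010e+00 -1.000e-03  1.753e+00 -1.082e+00] tcp [0.5832 0.3461 0.2108] rpy [-3.141  0.     3.105] w 0.0472 F [-0.9 -0.   0.1] M [ 0.08 -0.12  0.05]
top [('G', 42, 0.571, 0.243), ('G', 48, 0.564, 0.186), ('G', 48, 0.558, 0.128)]
scene [('G', 83, 0.559, 0.128), ('G', 89, 0.564, 0.186), ('G', 76, 0.572, 0.243), ('G', 48, 0.622, 0.193)]
```

View pics/p9.png

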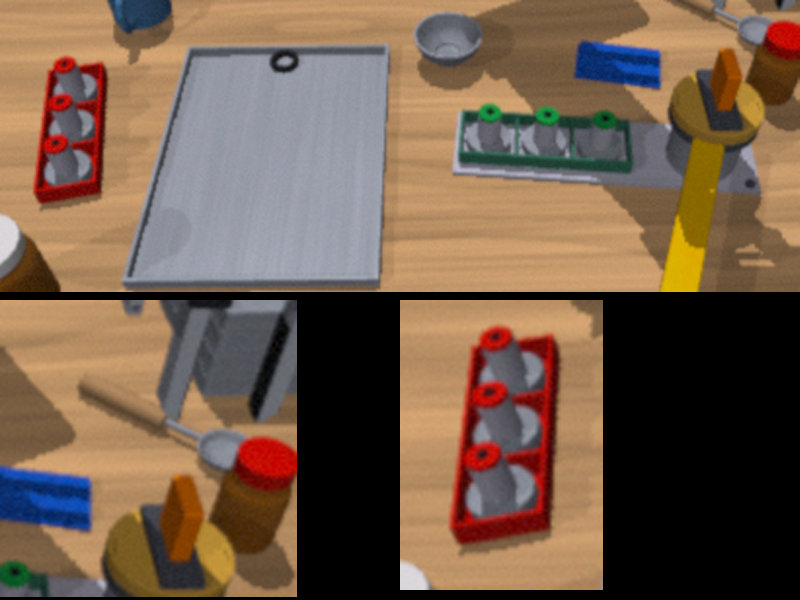

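All six nozzles are seated: three green in the row and three red in the tray. The spanner is still standing in the collar, so I'll regrip it.

Call:
step_arm(plan=[[[0, 0, -40, 0, 50], [0, 0, -75, 0, 50], [0, 0, -95, 0, 50], [0, 0, -106, 0, 50], [0, 0, -110, 0, 50], [0, 0, -110, 0, 50], [0, 0, -110, 0, 0], [0, 0, -110, 0, 0]]])

```text
time: 35.82
tool_pos: [0.5846, 0.3469, 0.1035]
ee_rot: [3.139, 0.004, 3.104]
wrist_force: [1.1, -0.4, 0.2]
width: 0.0371
```

Call:
step_arm(plan=[[[0, 0, 0, 0, 0], [0, 0, 0, 0, 0], [0, 0, 0, 0, 0], [0, 0, 0, 0, 0], [0, 0, 0, 0, 0]]])

```text
time: 36.23
tool_pos: [0.5836, 0.348, 0.1014]
ee_rot: [3.139, 0.002, 3.105]
wrist_force: [-0.3, 3.1, 1.2]
width: 0.0137
```

```bash
python3 obs.py
```

```text
36.23 q [ 0.453  0.409  1.185  0.002  1.544 -1.081] tcp [0.5836 0.348  0.1014] rpy [3.139e+00 2.000e-03 3.105e+00] w 0.0137 F [-0.3  3.1  1.2] M [ 0.79 -0.23 -0.1 ]
```

Call:
step_arm(plan=[[[0, 1, 0, -0.06, 0], [0, 1, 0, -0.13, 0], [0, 1, 0, -0.2, 0], [0, 1, 0, -0.27, 0], [0, 1, 0, -0.34, 0], [0, 1, 0, -0.41, 0], [0, 1, 0, -0.48, 0], [0, 1, 0, -0.55, 0]]])

```text
time: 36.9
tool_pos: [0.5836, 0.3478, 0.1014]
ee_rot: [3.14, 0.001, 2.552]
wrist_force: [0.7, 1.3, 2.6]
width: 0.014
```

```bash
python3 obs.py
```

```text
36.9 q [ 0.454  0.41   1.184 -0.     1.546 -0.527] tcp [0.5836 0.3478 0.1014] rpy [3.140e+00 1.000e-03 2.552e+00] w 0.014 F [0.7 1.3 2.6] M [ 0.22 -0.17  0.13]
```

Call:
step_arm(plan=[[[0, 0, 0, -0.07, 0], [0, 0, 0, -0.14, 0], [0, 0, 0, -0.21, 0], [0, 0, 0, -0.28, 0], [0, 0, 0, -0.35, 0], [0, 0, 0, -0.42, 0], [0, 0, 0, -0.49, 0], [0, 0, 0, -0.56, 0]]])

```text
time: 37.57
tool_pos: [0.5835, 0.3477, 0.1014]
ee_rot: [3.14, 0.0, 1.992]
wrist_force: [0.2, 0.2, 1.0]
width: 0.0139
```

Call:
step_arm(plan=[[[0, 0, 0, -0.05, 0], [0, 0, 0, -0.1, 0], [0, 0, 0, -0.15, 0], [0, 0, 0, -0.2, 0], [0, 0, 0, -0.22, 0], [0, 0, 0, -0.22, 0]]])

```text
time: 38.07
tool_pos: [0.5834, 0.3477, 0.1014]
ee_rot: [3.14, -0.0, 1.775]
wrist_force: [-1.0, 0.6, 4.5]
width: 0.014
```

```bash
python3 obs.py
```

```text
38.07 q [ 0.454  0.41   1.184 -0.     1.546  0.25 ] tcp [0.5834 0.3477 0.1014] rpy [ 3.14  -0.     1.775] w 0.014 F [-1.   0.6  4.5] M [ 0.08 -0.03  0.03]
```

Continuing clockwise in small steps to the closed stop.

Call:
step_arm(plan=[[[0, 0, 0, -0.03, 0], [0, 0, 0, -0.06, 0], [0, 0, 0, -0.06, 0]]])

```text
time: 38.32
tool_pos: [0.5834, 0.3477, 0.1014]
ee_rot: [3.14, -0.0, 1.715]
wrist_force: [-0.6, 0.8, 4.6]
width: 0.014
```

```bash
python3 obs.py
```

```text
38.32 q [ 0.454  0.41   1.184 -0.     1.546  0.31 ] tcp [0.5834 0.3477 0.1014] rpy [ 3.14  -0.     1.715] w 0.014 F [-0.6  0.8  4.6] M [ 0.07  0.03 -0.04]
```

Call:
step_arm(plan=[[[0, 0, 0, -0.03, 0], [0, 0, 0, -0.06, 0], [0, 0, 0, -0.06, 0]]])

```text
time: 38.57
tool_pos: [0.5834, 0.3477, 0.1014]
ee_rot: [3.141, -0.0, 1.656]
wrist_force: [-1.0, 0.6, 4.9]
width: 0.0138
```

```bash
python3 obs.py
```

```text
38.57 q [ 0.454  0.41   1.184 -0.     1.546  0.369] tcp [0.5834 0.3477 0.1014] rpy [ 3.141 -0.     1.656] w 0.0138 F [-1.   0.6  4.9] M [ 0.03  0.03 -0.04]
```

```bash
cat > bar.py <<'E'
from m import *
def bar(s,b,top):
    H,S,V=hsv(s,b); m=(H>20)&(H<32)&(S>130)&(V>90) if top else (H>20)&(H<32)&(S>200)&(V>80)
    for A,c,mm in comps(m,1500):
        p=px2w(s,full(cv2.boxPoints(cv2.minAreaRect(np.argwhere(mm)[:,::-1].astype(np.float32))),b),.074)[:,:2]; e=[p[1]-p[0],p[2]-p[1]]; L=max(e,key=lambda v:np.hypot(*v)); L=L*np.sign(L[1])
        print("bar",A,p.mean(0).round(4),np.round([np.hypot(*v) for v in e],3),"ang",round(np.arctan2(-L[0],L[1]),3))
bar(snap("top"),(212,190,320,262),True); s=snap("scene"); bar(s,(320,220,442,300),False); np.savez("last.npz",**s)
E
python3 bar.py; python3 - <<'E'
from h import *
s=dict(np.load("last.npz")); save(s,"p10.png",(320,160,510,300),4)
E
```

```text
bar 10220 [0.5627 0.1733] [0.03  0.149] ang -0.103
bar 21481 [0.571  0.2026] [0.035 0.212] ang -0.116
```

View pics/p10.png

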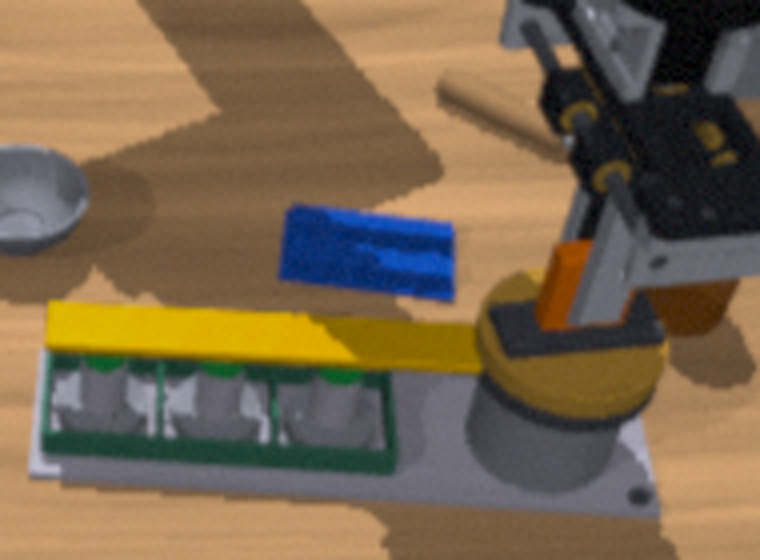

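The bar is over the pockets at about -0.11 rad, against a closed angle of about -0.122. I'll keep turning until the torque shows the stop.

Call:
step_arm(plan=[[[0, 0, 0, -0.03, 0], [0, 0, 0, -0.05, 0], [0, 0, 0, -0.05, 0]]])

```text
time: 38.92
tool_pos: [0.5835, 0.3476, 0.1014]
ee_rot: [3.14, -0.0, 1.608]
wrist_force: [-0.5, 0.9, 5.4]
width: 0.014
```

```bash
python3 obs.py
```

```text
38.92 q [ 0.454  0.41   1.184 -0.     1.546  0.417] tcp [0.5835 0.3476 0.1014] rpy [ 3.14  -0.     1.608] w 0.014 F [-0.5  0.9  5.4] M [0.   0.05 0.62]
```

Call:
step_arm(plan=[[[0, 0, 0, -0.03, 0], [0, 0, 0, -0.05, 0], [0, 0, 0, -0.05, 0]]])

```text
time: 39.17
tool_pos: [0.5835, 0.3473, 0.1014]
ee_rot: [3.14, 0.001, 1.558]
wrist_force: [-1.6, -0.0, 5.9]
width: 0.0144
```

```bash
python3 obs.py; python3 bar.py
```

```text
39.17 q [ 4.540e-01  4.100e-01  1.184e+00 -1.000e-03  1.547e+00  4.670e-01] tcp [0.5835 0.3473 0.1014] rpy [3.140e+00 1.000e-03 1.558e+00] w 0.0144 F [-1.6 -0.   5.9] M [-0.14 -0.01  0.75]
bar 10167 [0.5612 0.1748] [0.03  0.152] ang -0.122
bar 21446 [0.5705 0.2023] [0.035 0.212] ang -0.121
```

The closed stop is reached: torque rose to 0.62–0.75 N m and the bar is at -0.122 rad, matching the row. I'll ease the twist off, lift the spanner out and carry it to the rest.

Call:
step_arm(plan=[[[0, 0, 0, 0.05, 0], [0, 0, 0, 0.1, 0], [0, 0, 0, 0.1, 0], [0, 0, 4, 0.1, 0], [0, 0, 10, 0.1, 0], [0, 0, 20, 0.1, 0], [0, 0, 35, 0.1, 0], [0, 0, 45, 0.1, 0]]])

```text
time: 39.93
tool_pos: [0.583, 0.3474, 0.1465]
ee_rot: [-3.141, 0.0, 1.655]
wrist_force: [0.9, -1.4, -1.4]
width: 0.0139
```

```bash
python3 obs.py
```

```text
39.93 q [ 0.454  0.392  1.119 -0.     1.632  0.37 ] tcp [0.583  0.3474 0.1465] rpy [-3.141  0.     1.655] w 0.0139 F [ 0.9 -1.4 -1.4] M [ 0.02 -0.1   0.  ]
```

Call:
step_arm(plan=[[[-35, -15, 0, -0.1, 0], [-70, -30, 0, -0.2, 0], [-105, -45, 0, -0.307, 0], [-140, -60, 0, -0.307, 0], [-140, -60, 0, -0.307, 0], [-140, -60, -30, -0.307, 0], [-140, -60, -60, -0.307, 0], [-140, -60, -60, -0.307, 0]]])

```text
time: 40.6
tool_pos: [0.439, 0.2854, 0.0799]
ee_rot: [-3.133, 0.008, 1.348]
wrist_force: [-1.9, -0.6, -3.8]
width: 0.0137
```

```bash
python3 obs.py; python3 - <<'E'
from m import *
s=snap("scene"); np.savez("last.npz",**s)
a=cv2.resize(s["frame"][170:260,370:460,::-1],None,fx=5,fy=5,interpolation=cv2.INTER_CUBIC);b=cv2.resize(s["frame"][220:300,320:500,::-1],None,fx=1.9,fy=1.9,interpolation=cv2.INTER_CUBIC)
o=np.zeros((450,800,3),np.uint8);o[:450,:450]=a;o[:152,455:797]=b[:152,:342];cv2.imwrite("pics/p11.png",o)
E
```

```text
40.6 q [ 0.468  0.097  1.612 -0.     1.444  0.691] tcp [0.439  0.2854 0.0799] rpy [-3.133  0.008  1.348] w 0.0137 F [-1.9 -0.6 -3.8] M [-0.02  0.    0.03]
```

View pics/p11.png

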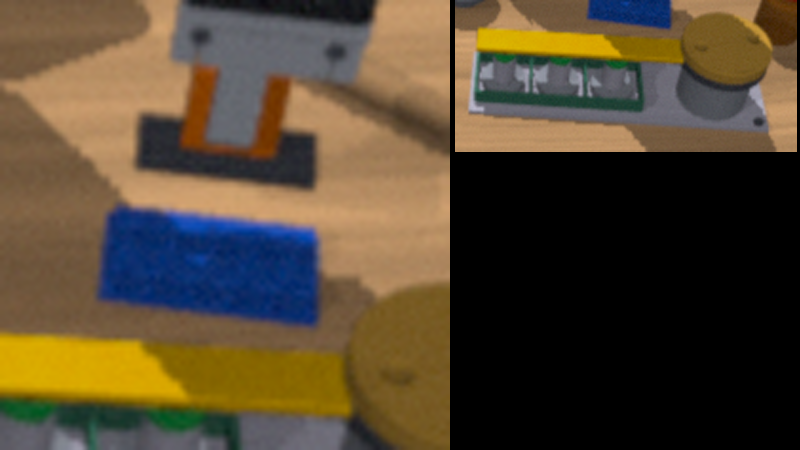

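The spanner is held straight above the rest, parallel to it, and the bar is closed over the greens. I'm lowering it.

Call:
step_arm(plan=[[[0, 0, 0, 0, 0], [0, 0, -20, 0, 0], [0, 0, -38, 0, 0], [0, 0, -48, 0, 0], [0, 0, -53, 0, 0], [0, 0, -56, 0, 0], [0, 0, -56, 0, 0], [0, 0, -56, 0, 0]]])

```text
time: 41.32
tool_pos: [0.444, 0.288, 0.0307]
ee_rot: [3.14, -0.001, 1.348]
wrist_force: [0.3, 0.3, -1.2]
width: 0.0138
```

```bash
python3 obs.py
```

```text
41.32 q [ 0.468  0.142  1.667 -0.     1.331  0.691] tcp [0.444  0.288  0.0307] rpy [ 3.140e+00 -1.000e-03  1.348e+00] w 0.0138 F [ 0.3  0.3 -1.2] M [-0.03 -0.07 -0.04]
```

Prongs are in the channel with no snag. I'll release, lift and back off for a final check.

Call:
step_arm(plan=[[[0, 0, -1, 0, 0], [0, 0, -1, 0, 0], [0, 0, -1, 0, 50], [0, 0, -1, 0, 50], [0, 0, -1, 0, 50], [0, 0, -1, 0, 50], [0, 0, -1, 0, 50], [0, 0, 9, 0, 50]]])

```text
time: 41.98
tool_pos: [0.4416, 0.2867, 0.0367]
ee_rot: [-3.138, 0.003, 1.348]
wrist_force: [-0.9, 0.8, -0.7]
width: 0.0467
```

Call:
step_arm(plan=[[[0, 0, 30, 0, 50], [0, 0, 70, 0, 50], [0, 0, 110, 0, 50], [0, 0, 150, 0, 50], [-20, -38, 160, 0, 50], [-40, -76, 160, 0, 50], [-60, -114, 160, 0, 50], [-80, -152, 160, 0, 50]]])

```text
time: 42.65
tool_pos: [0.3652, 0.14, 0.1998]
ee_rot: [3.139, -0.001, 1.349]
wrist_force: [0.8, -0.3, -0.4]
width: 0.047
```

Call:
step_arm(plan=[[[0, -40, 0, 0, 50], [0, -80, 0, 0, 50], [0, -120, 0, 0, 50], [0, -150, 0, 0, 50], [0, -150, 0, 0, 50], [0, -150, 0, 0, 50], [0, -150, 0, 0, 50], [0, -150, 0, 0, 50]]])

```text
time: 43.32
tool_pos: [0.3661, -0.0079, 0.1988]
ee_rot: [3.141, -0.001, 1.35]
wrist_force: [0.2, 0.5, -1.5]
width: 0.0469
```

```bash
python3 obs.py; python3 bar.py; python3 - <<'E'
from h import *
s=dict(np.load("last.npz")); t=snap("top")
f=s["frame"][:,:,::-1]; a=cv2.resize(f[180:330,95:515],None,fx=1.9,fy=1.9,interpolation=cv2.INTER_CUBIC)
b=cv2.resize(f[185:245,370:450],None,fx=4.9,fy=4.9,interpolation=cv2.INTER_CUBIC);c=cv2.resize(t["frame"][195:300,170:305,::-1],None,fx=2.8,fy=2.8,interpolation=cv2.INTER_CUBIC)
o=np.zeros((600,800,3),np.uint8);o[:285,:798]=a;o[290:584,:392]=b;o[290:584,400:778]=c;cv2.imwrite("pics/p12.png",o)
E
```

```text
43.32 q [-1.770e-01 -3.350e-01  1.760e+00  1.000e-03  1.716e+00  4.400e-02] tcp [ 0.3661 -0.0079  0.1988] rpy [ 3.141e+00 -1.000e-03  1.350e+00] w 0.0469 F [ 0.2  0.5 -1.5] M [-0.05 -0.08  0.04]
bar 14798 [0.5654 0.2052] [0.031 0.205] ang -0.117
bar 21314 [0.5708 0.2029] [0.035 0.213] ang -0.127
```

The picture limit is reached, so I'll do the last check numerically: spanner pose against its starting pose, and tag positions.

```bash
python3 - <<'E'
from m import *
for nm,b,f0 in(("top",(200,255,255,300),"top0.npz"),("scene",(385,190,440,240),"scene0.npz")):
    for s in(dict(np.load(f0)),snap(nm)):
        H,S,V=hsv(s,b)
        for k,m,z in(("orange",(H<18)&(H>6)&(S>170)&(V>70),.068),("yoke",(S<90)&(V<90),.022)):
            A,c,mm=max(comps(m,100),key=lambda t:t[0]); r=cv2.minAreaRect(np.argwhere(mm)[:,::-1].astype(np.float32))
            print(nm,k,A,full(c,b).round(1),px2w(s,full(c,b),z)[0,:2].round(4),np.round(r[1],0),round(r[2]))
s=snap("scene"); b=(95,205,170,310);H,S,V=hsv(s,b)
# black dots / grey barrels in red tray
d=np.array([np.cos(.184),np.sin(.184)])
for k in(-1,0,1):
    p=np.array([.522,-.316])+.058*k*d; u=w2px(s,[[*p,.053],[*p,.03]]); print("reject",k,[s["frame"][int(round(v)),int(round(q))].tolist() for q,v in u])
E
python3 look.py
```

```text
top orange 987 [222.2 277. ] [0.4433 0.2848] [67. 20.] 13
top yoke 2733 [225.9 277.4] [0.4427 0.2837] [117.  45.] 14
top orange 873 [222.5 276.4] [0.4448 0.2843] [68. 20.] 12
top yoke 2704 [226.5 277. ] [0.4437 0.2821] [118.  44.] 13
scene orange 5749 [415.4 208.8] [0.468  0.2812] [78. 79.] 7
scene yoke 3407 [413.6 219.1] [0.4514 0.2874] [137.  40.] 6
scene orange 5771 [414.9 209.2] [0.469 0.28 ] [77. 80.] 9
scene yoke 3426 [413.  219.4] [0.4523 0.286 ] [138.  40.] 6
reject -1 [[114, 21, 17], [81, 80, 89]]
reject 0 [[53, 11, 17], [85, 86, 95]]
reject 1 [[67, 18, 21], [88, 87, 96]]
top []
scene [('G', 31, 0.565, 0.128), ('G', 32, 0.571, 0.184), ('G', 34, 0.578, 0.242)]
```

```bash
python3 -c "
from bench import robot
print(robot.close_job(), robot.get_obs()['time'])"
```

```text
the job is handed in; nothing more can be done
the job is handed in; nothing more can be done
```

I finished the job and handed it in at about 44 s of the 210 s limit.

- **What I did:** I set the spanner fully into the collar and turned it anticlockwise to the open stop, where the torque rose to about 0.76 N m. It stayed standing in the holes while I sorted the nozzles. Three green nozzles went into the green row and three red into the reject tray, each in its own pocket. I then turned the collar clockwise to the closed stop (0.62–0.75 N m) and laid the spanner back in the blue rest.
- **Keeper bar:** its final angle reads -0.117 rad in the top view and -0.127 in the scene view. The row lies at about -0.122, so this fits a fully closed collar.
- **Nozzles:** the green tags show at all three row pockets under the bar. At the three reject pockets the pixel colours fit a red tag and its dot above a grey barrel. Pictures taken before I closed the bar showed all six standing upright, and none was knocked during the run.
- **Spanner:** it lies within about 2 mm and 2° of its starting pose in the rest, at the same height.
- **Not checked by eye:** the viewer refused the last picture because the 16-picture limit was reached, so the final checks were numeric only. The top view found no tags at the end because the bar hides the greens and the red tags merge with the red tray.

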